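Set the swivel stand square and lay the abrasives out on its rail

ROBOT

A 6-joint arm with a two-finger parallel gripper is mounted at the origin on a cart in front of the work surface, level with it; the furniture and walls round the work are solid. World frame = base frame: x ahead of the robot, y to its left, z up, the work surface at z = 0. Lengths are in m, angles in rad, forces in N, time in s.
With the tool pointing down it reaches from about 0.3 to 0.85 m from the base axis. Payload 4.2 kg.
Tool frame: the origin (TCP) lies where the fingers leave the gripper's body, on its centre line; the fingertips stand 78 mm ahead of it and the grasp point (between the pads) lies 60 mm ahead of it (env.pinch_z is the distance from the TCP to the grasp point, in m); z points along the fingers, y is the direction in which the jaws open and shut (so a half turn about z gives the same grasp; the last joint's range is limited). The gripper opens to 91 mm and grips with 3 to 60 N. Pads are 32 mm wide; open, the fingers measure 118 mm over their backs; the gripper's body (76 mm by 178 mm) begins 60 mm behind the grasp point.
Start: joints at [-1.202, 0.32, 1.565, -0, 1.257, -0.02], TCP at [0.218, -0.532, 0.292] pointing down, gripper open.
Joint ranges: [-3.11, 3.11], [-0.84, 2.01], [0.21, 2.61], [-1.34, 4.49], [0.05, 2.63], [-2.56, 2.56]. Speed limits (rad/s): [2.57, 2.57, 3.14, 3.14, 3.14, 3.14].

INTERFACE

Orientations are given as a rotation vector (axis times angle).
In Python, from station import telemetry, read_camera, camera_model, finish_job, env gives the robot as it stands.
- The arm moves only by the shell command python3 -m creep 'ROWS' [FORCE]. ROWS is JSON, a list of rows, each a list of 3 entries, a list of its own where there are three numbers: the shift along the tool's x, y, z in m, then the turn about the tool's z in rad, then the finger opening in m, from 0 to 0.0912. A call has 1 to 12 rows; each row is the pose to reach, as a shift and turn from the pose measured when the call began, along the tool's axes at that moment; what a row does not reach only later rows make up. A row lasts 1/10 s, in which the tool goes at most 50 mm and 8.59 degrees, less where a joint would pass 70% of its speed; a pose out of reach is approached as far as the arm can. A call with a gripper value outside its range is refused whole. The fingers move at their own pace and stop on an object; FORCE is the grip in N (left out, the last holds). Time passes only in rows, so rows that repeat a pose let the fingers close. It gives the time, the measured TCP pose, the force and the opening at its end, in the units of the state.
- telemetry.get_obs(): the state, without advancing time (a new reading comes with each control period).
- read_camera(name): name is "side" or "top"; returns (picture, depth): 384x512x3 uint8, red, green, blue; 384x512 float32, m along the optical axis (not along the pixel's ray), 0 where there is no reading.
- camera_model(name): a dict with "fx", "fy", "cx", "cy" (pixels), "pose" (4x4, takes a point from camera to world coordinates). Camera axes: x right, y up, looking along -z (the intrinsics and any distortion apply to the point x, -y, -z); pixel columns grow to the right and rows downward; lengths in m; the calibration is good to about 2 mm. A picture is of the moment at which its call begins. camera_model takes no time and is no camera call.
- finish_job(): hands the job in, once; it reports no verdict.
The state is a dict: "time_s": time; "joint_positions": joint angles; "joint_vel": joint speeds; "effort": joint torques, N m; "ee_pos": TCP position; "eef_rot": TCP orientation; "contact_force": force on the tool from outside, world axes, zero at the start; "wrist_torque": the same for the moment, N m; "width": finger opening in m.
Only numpy, scipy, OpenCV 4.12 (cv2) and the standard library are available. Lean on these libraries where they do the work, as an engineer would, in place of code of your own. Each camera call takes 0.05 s, during which the arm holds its last target.

TASK

Get the abrasives rail ready for the lathe. Back off the T-knob of the stand's clamp just enough to free the turntable (no more than half a turn from where it starts), turn the saddle bar until it is parallel to the long sides of the stand's base board, and tighten the clamp fully again; then lower the two-hole rail level onto both pins of the bar until it sits flat on it, and lay every sanding block and whetstone on the bench lengthways along the rail, in one row, flat on the wood, centred across its width. Leave everything else where it is.

Things in the scene. Friction and masses are not known exactly. Their poses are not given: they have to be found in the camera images.
- stand: fixed swivel stand: wooden base board 220 (x) x 260 (y) x 15 mm; origin at the centre of its underside, on the bench; its y axis runs along its long sides, z up. On its middle (x = y = 0) a steel turntable disc 150 mm across (top 30 mm above the bench) turns about the vertical axis and carries a 40 mm round post with the saddle bar on top. At the corner x = -86, y = -86 mm a strap clamp holds the disc's edge down; the T-knob stands on it
- knob (a joint): angle of the clamp's T-knob, rad, about the vertical, growing anticlockwise seen from above (= loosening). It starts tight, between 0 and 0.1. The clamp bites below about 0.5 and grips firmly below 0.2; above 0.6 the turntable is free. Turning takes about 0.1 to 0.15 N m; it stays where it is left. Stops at -0.15 and 4.5
- knob_grip (a point): middle of the T-knob's grip bar, on the knob's axis, 82 mm above the bench; the bar is 64 mm long along this frame's x axis, 14 mm wide along y and 22 mm high (its top is 92 mm above the bench), to be pinched across the 14 mm. At knob = 0 this x axis is the stand's x axis
- swivel (a joint): angle of the turntable and saddle bar in the stand, rad, growing anticlockwise seen from above; 0 = the bar is parallel to the long sides of the base board. Held fast by the clamp when tight; when free it turns with about 0.06 N m and stays where it is left. Stops at -1.5 and 1.5
- saddle (a point): centre of the top face of the saddle bar, 95 mm above the bench; the steel bar is 180 mm long along this frame's y axis, 34 mm wide along x, 20 mm high (underside 75 mm above the bench). Two upright pins stand on it at y = -60 and y = +60 mm, 12 mm thick, 16 mm high, tapered at the tip
- rail: loose golden-brown wooden rail 46 (x) x 340 (y) x 22 (z) mm, about 0.4 kg, lying on the bench; origin at the centre of its underside, y along its length, z up. Two through holes, 15.5 mm wide, at y = -60 and y = +60 mm on its centre line; the pins end below its upper face
- sand_plain: bare brown hardwood sanding block 64 (x) x 84 (y, its length) x 30 (z) mm; origin at the centre of its underside, z up. May be absent
- sand_wrapped: sanding block wrapped in abrasive, 62 (x) x 92 (y, its length) x 25 (z) mm; origin at the centre of its underside, z up. May be absent
- whetstone: dark grey whetstone 110 (x, its length) x 59 (y) x 22 (z) mm; origin at the centre of its underside, z up. May be absent
- offcut_b: pale wood offcut 42 x 58 x 26 mm, not an abrasive, to be left alone; origin at the centre of its underside
- blank_b: turned wooden blank standing upright, 57 mm across, 82 mm high, to be left alone; origin at the centre of its underside
- iron_crook: bent iron arm 123 x 71 x 21 mm lying flat, to be left alone; origin at the centre of its underside
- lamp_shade (a point): middle of the lower rim of the work lamp's shade, which hangs over the back of the bench (about 170 mm across, from 0.48 m above the bench up); the lamp's thin arm runs from it to the back left, 0.6 m and more above the bench. Only an obstacle for wrist and forearm: keep low and on the robot's side of it

How it is judged:
On the way, in this order (a step that is already met when the one before it is completed fails the run):
1. the clamp is backed off so that the turntable is free (value of joint knob above 0.6 rad), for 0.2 s.
2. the saddle bar is turned parallel to the long sides of the base board (angle between the y axis of saddle and the y axis of stand, either way round below 0.088 rad), for 0.2 s.
3. the clamp is tight again with the bar still parallel (value of joint knob below 0.2 rad and angle between the y axis of saddle and the y axis of stand, either way round below 0.088 rad), for 0.2 s.
4. the rail sits flat on the saddle bar with both pins in its holes (all of step 3 and horizontal distance between rail and saddle below 0.008 m and z of rail in the frame of saddle between -0.004 and 0.004 m and angle between the y axis of rail and the y axis of saddle, either way round below 0.06 rad and angle between rail's own z axis and vertical below 0.05 rad), for 0.2 s.
At the end, for the whole second after the job is handed in: Knob below 0.2 rad; bar parallel to the base within 5 degrees; rail flat on the bar on both pins (4 mm); each abrasive at rest flat on the rail, lengthways within 20 degrees, middle within 18 mm of its centre line and 145 mm of its middle, middles 75 mm apart or more (all of step 4 and linear speed of each of rail, sand_plain, sand_wrapped, whetstone below 0.02 m/s and z of sand_plain in the frame of rail between 0.017 and 0.057 m and x of sand_plain in the frame of rail between -0.018 and 0.018 m and y of sand_plain in the frame of rail between -0.145 and 0.145 m and angle between the z axis of each of sand_plain, sand_wrapped, whetstone and the z axis of rail, either way round below 0.1 rad and angle between the y axis of each of sand_plain, sand_wrapped and the y axis of rail, either way round below 0.35 rad and z of sand_wrapped in the frame of rail between 0.017 and 0.052 m and x of sand_wrapped in the frame of rail between -0.018 and 0.018 m and y of sand_wrapped in the frame of rail between -0.145 and 0.145 m and z of whetstone in the frame of rail between 0.017 and 0.049 m and x of whetstone in the frame of rail between -0.018 and 0.018 m and y of whetstone in the frame of rail between -0.145 and 0.145 m and angle between the x axis of whetstone and the y axis of rail, either way round below 0.35 rad and horizontal distance between each of sand_wrapped, whetstone and sand_plain above 0.075 m and horizontal distance between whetstone and sand_wrapped above 0.075 m); the robot touches nothing.
It fails at once if the knob is backed off more than half a turn (value of joint knob above 3.3 rad).
It fails at once if a thing that is to be left alone is moved more than 5 cm (distance of any of offcut_b, blank_b, iron_crook from where it was at the start of the episode above 0.05 m).
Of sand_plain, sand_wrapped, whetstone only 2 to 3 are there at a start; the rules pass over those that are not, and their reading is None.
At some moment in a run one of rail may be knocked a few centimetres aside while the robot is not near it.
Once in a run the grip may slacken for a moment while it holds something.
It also fails if it takes over 210 s, if anything falls off the work surface, if the arm or the gripper's body presses on something with over 40 N, if the wrist force passes 120 N, or if a joint passes its speed limit or range.

## Working session

There is one attempt and no reset: what is moved stays moved. The work goes in short steps, Python scripts to look and compute and a shell command to move; the robot and the scene stay as the last step left them, time stands still between calls to the robot, and variables do not carry over. Pictures are saved under pics/ and viewed, and the job is handed in when it is done.

```bash
ls; mkdir -p pics
python3 - <<'E'
from station import telemetry, read_camera, camera_model, env
import cv2, numpy as np
print(telemetry.get_obs())
for n in ("side","top"):
    p,d=read_camera(n); cv2.imwrite(f"pics/{n}0.png",p[:,:,::-1]); np.savez(f"{n}0.npz",p=p,d=d); print(n,camera_model(n))
E
```

```text
pics
{'time_s': 0.0, 'joint_positions': array([-1.20196875e+00,  3.20306732e-01,  1.56569931e+00, -2.13132346e-05,
        1.25735529e+00, -1.99806394e-02]), 'joint_vel': array([ 2.35792077e-04, -4.76859400e-04,  4.83376994e-04,  9.79583484e-04,
       -1.22775436e-03,  7.80469826e-07]), 'effort': array([-1.44614962e-03, -4.12470603e+01, -2.31974119e+01,  7.26050581e-02,
        4.58769780e-02, -1.17329932e-04]), 'ee_pos': array([ 0.21784899, -0.53173997,  0.29140375]), 'eef_rot': array([-3.08070672e+00, -6.06573177e-01,  5.13207218e-04]), 'contact_force': array([ 0.40848458, -0.24061013,  0.34186333]), 'wrist_torque': array([ 0.04147754, -0.02406716,  0.04244782]), 'width': 0.0914708301804908}
side {'fx': 422.4031452974136, 'fy': 422.4031452974136, 'cx': 255.07626313097487, 'cy': 192.75051670602946, 'pose': array([[ 0.65072721, -0.56130615,  0.51136045,  1.30545596],
       [ 0.75928891,  0.48622882, -0.43250651, -0.64339402],
       [-0.00586962,  0.66971407,  0.74259586,  1.32105879],
       [ 0.        ,  0.        ,  0.        ,  1.        ]])}
top {'fx': 464.56768309391276, 'fy': 464.56768309391276, 'cx': 252.63924042600956, 'cy': 189.7334237162482, 'pose': array([[-0.29600977,  0.78088009, -0.55009499, -0.35424416],
       [-0.95501838, -0.25270428,  0.15517872,  0.24901913],
       [-0.01783539,  0.57128524,  0.82055778,  1.65958077],
       [ 0.        ,  0.        ,  0.        ,  1.        ]])}
```

View pics/side0.png

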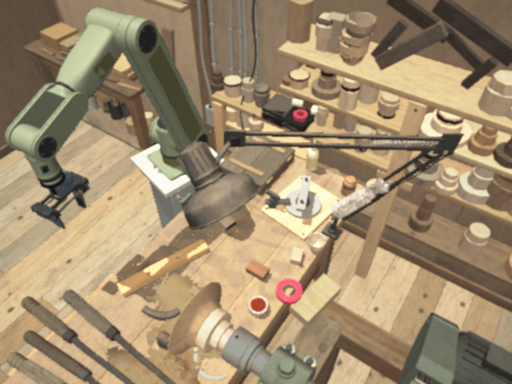

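View pics/top0.png

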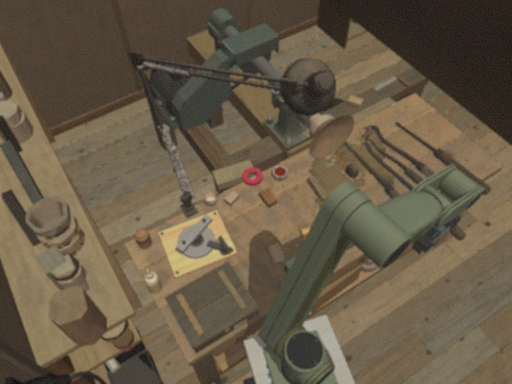

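```bash
cat > h.py <<'E'
import numpy as np, cv2
from station import telemetry, read_camera, camera_model
def cloud(name,d):
    m=camera_model(name); v,u=np.mgrid[:d.shape[0],:d.shape[1]]
    z=d; x=(u-m['cx'])/m['fx']*z; y=(v-m['cy'])/m['fy']*z
    P=np.stack([x,-y,-z],-1); T=m['pose']; W=P@T[:3,:3].T+T[:3,3]; W[d<=0]=np.nan
    return W
def proj(name,X):
    m=camera_model(name);T=m['pose'];X=np.asarray(X,float);c=(X-T[:3,3])@T[:3,:3]
    return np.stack([m['cx']+m['fx']*c[...,0]/-c[...,2], m['cy']+m['fy']*(-c[...,1])/-c[...,2]],-1)
def ortho(name,p,z,x0,x1,y0,y1,s=0.001):
    # image: rows = x descending (far at top), cols = y descending (left = +y)
    xs=np.arange(x1,x0,-s); ys=np.arange(y1,y0,-s)
    X,Y=np.meshgrid(xs,ys,indexing='ij'); q=proj(name,np.stack([X,Y,np.full_like(X,z)],-1)).astype(np.float32)
    return cv2.remap(p,q[...,0],q[...,1],cv2.INTER_CUBIC)
def snap(name,tag):
    p,d=read_camera(name); np.savez(f"{name}{tag}.npz",p=p,d=d); return p,d
def load(name,tag):
    f=np.load(f"{name}{tag}.npz"); return f['p'],f['d']
def grid(o,x0,x1,y0,y1,s,step=0.1):
    o=o.copy()
    for x in np.arange(np.ceil(x0/step)*step,x1,step):
        r=int((x1-x)/s); cv2.line(o,(0,r),(o.shape[1],r),(0,255,0),1); cv2.putText(o,f"{x:.2f}",(0,r),0,.4,(0,255,0),1)
    for y in np.arange(np.ceil(y0/step)*step,y1,step):
        c=int((y1-y)/s); cv2.line(o,(c,0),(c,o.shape[0]),(0,255,0),1); cv2.putText(o,f"{y:.2f}",(c,10),0,.4,(0,255,0),1)
    return o
E
python3 - <<'E'
from h import *
for n in("side","top"):
    p,d=load(n,"0"); W=cloud(n,d)
    for (u,v) in {"side":[(303,203),(165,267),(258,270),(297,256),(230,222),(160,310)],"top":[(197,243),(268,198),(232,198),(278,253),(305,232)]}[n]:
        print(n,u,v,W[v,u].round(3))
    o=ortho(n,p,0,-0.1,1.1,-0.8,0.8,0.002)
    o=grid(o,-0.1,1.1,-0.8,0.8,0.002)
    cv2.imwrite(f"pics/o_{n}0.png",o[:,:,::-1])
E
```

```text
side 303 203 [0.621 0.175 0.095]
side 165 267 [ 0.472 -0.363  0.022]
side 258 270 [ 0.702 -0.123  0.03 ]
side 297 256 [0.748 0.025 0.025]
side 230 222 [ 0.463 -0.06   0.022]
side 160 310 [ 0.59  -0.463 -0.001]
top 197 243 [0.558 0.227 0.035]
top 268 198 [ 0.676 -0.108  0.033]
top 232 198 [0.733 0.035 0.018]
top 278 253 [ 0.422 -0.065  0.028]
top 305 232 [ 0.483 -0.201  0.017]
```

View pics/o_side0.png

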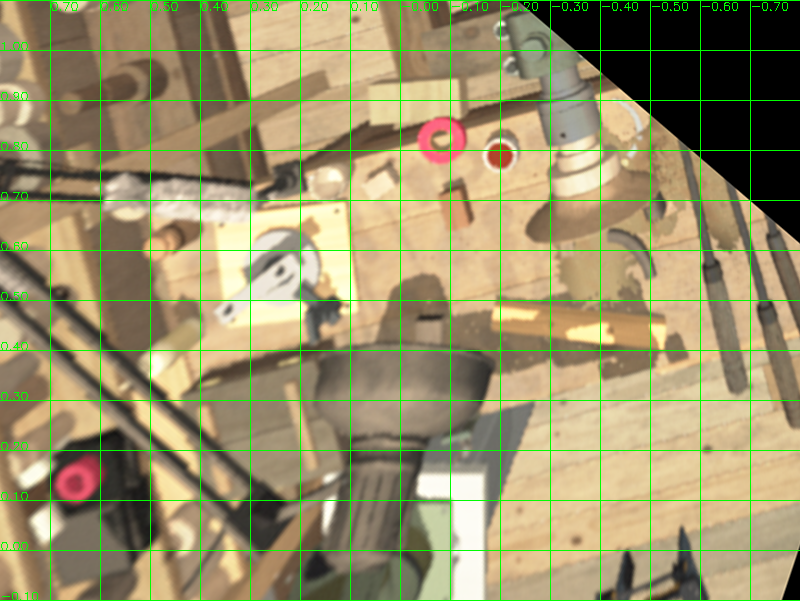

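View pics/o_top0.png

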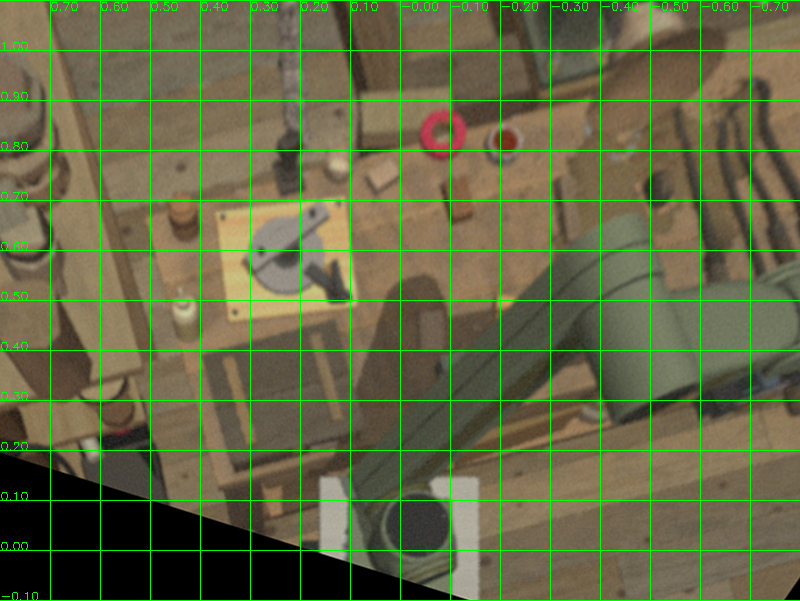

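Run:
```python
from h import *
def rect(P):
    r=cv2.minAreaRect((P[:,:2]*1000).astype(np.float32)); return [np.round(a,1) for a in r]
A=[]
for n in("side","top"):
    p,d=load(n,"0"); W=cloud(n,d).reshape(-1,3)
    roi=(W[:,0]>0.4)&(W[:,0]<.76)&(W[:,1]>.05)&(W[:,1]<.42)
    for lo,hi,nm in((.010,.020,'board'),(.09,.10,'bar+knob')):
        S=W[roi&(W[:,2]>lo)&(W[:,2]<hi)]
        if nm=='board': print(n,nm,len(S),rect(S), np.median(S[:,2]))
        else:
            for X in(0,1):
                k=S[:,0]-S[:,1]*0 <0.56
                # knob is near (0.53,0.13)
                near=np.hypot(S[:,0]-.52,S[:,1]-.14)<.07
                Q=S[near] if X else S[~near]
                print(n,'knob' if X else 'bar',len(Q),rect(Q),Q.mean(0).round(3))
p,d=load("side","0"); o=p[150:260,230:370]; cv2.imwrite("pics/c1.png",cv2.resize(o,None,fx=5,fy=5,interpolation=2)[:,:,::-1])
p,d=load("top","0"); o=p[190:280,150:290]; cv2.imwrite("pics/c2.png",cv2.resize(o,None,fx=5,fy=5,interpolation=2)[:,:,::-1])
p,d=load("side","0");W=cloud("side",d)
L=W[140:230,180:260].reshape(-1,3);L=L[L[:,2]>.4];print(L.min(0),L.max(0)); r=L[L[:,2]<.53];print(r.min(0),r.max(0),len(r))
```

```text
side board 1475 [array([579.5, 248.7]), array([336.2, 358.8]), np.float64(89.7)] 0.01403862761766872
side bar 286 [array([565.9, 265. ]), array([130. , 397.5]), np.float64(53.8)] [0.575 0.237 0.094]
side knob 25 [array([507.6, 125.3]), array([56.1, 14.2]), np.float64(8.7)] [0.509 0.126 0.092]
top board 1565 [array([586.2, 235. ]), array([346.3, 369.2]), np.float64(0.3)] 0.015131211744973116
top bar 338 [array([604.9, 315. ]), array([191.9, 394.3]), np.float64(36.7)] [0.578 0.239 0.095]
top knob 36 [array([497.4, 132.6]), array([61.4, 12.4]), np.float64(12.3)] [0.497 0.133 0.093]
[ 0.62344159 -0.37141889  0.51328802] [ 0.82506707 -0.1202356   0.68023996]
[ 0.7243943  -0.37037692  0.51328802] [ 0.74881894 -0.36156482  0.52936918] 7
```

```bash
python3 -c "
import cv2,numpy as np
a=cv2.imread('pics/c1.png');b=cv2.imread('pics/c2.png');cv2.imwrite('pics/c12.png',cv2.resize(np.vstack([a,b]),None,fx=.6,fy=.6))"
```

```text
(no output)
```

View pics/c12.png

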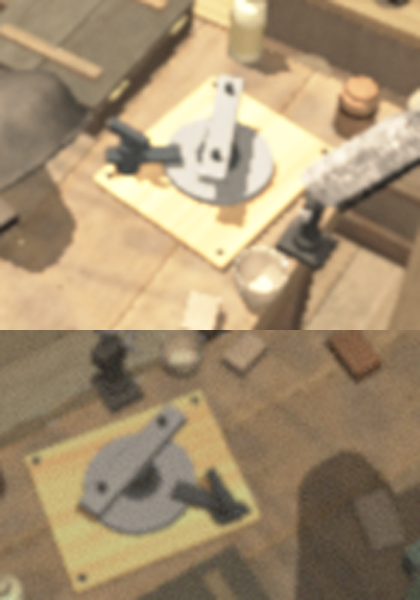

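Run:
```python
from h import *
for z,nm in((.015,'b'),(.095,'t')):
    ims=[]
    for n in("side","top"):
        p,d=load(n,"0"); a=(.42,.76,.05,.42); s=.001
        o=ortho(n,p,z,*a,s); o=grid(o,*a,s,.05); ims.append(o)
    cv2.imwrite(f"pics/z{nm}.png",np.hstack(ims)[:,:,::-1])
```

```text
(no output)
```

View pics/zb.png

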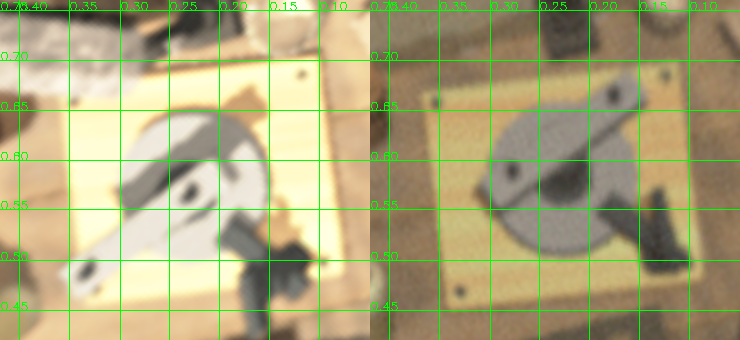

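View pics/zt.png

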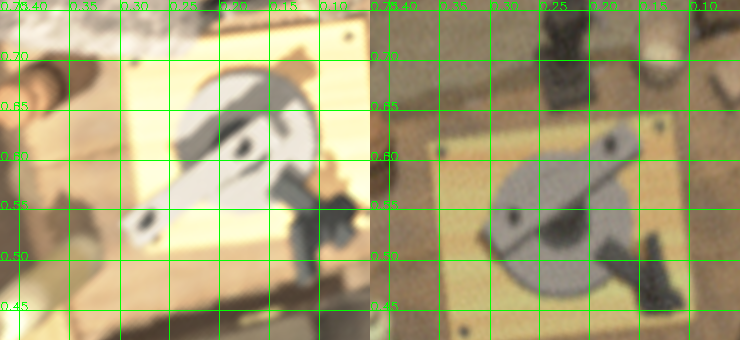

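Run:
```python
from h import *
def crop(n,t,u0,v0,u1,v1,f,out,step=10):
    p,d=load(n,t); o=cv2.resize(p[v0:v1,u0:u1],None,fx=f,fy=f,interpolation=cv2.INTER_CUBIC)[:,:,::-1].copy()
    for u in range(u0-u0%step+step,u1,step): cv2.putText(o,str(u),(int((u-u0+.5)*f)-8,8),0,.3,(0,0,255),1); cv2.line(o,(int((u-u0+.5)*f),10),(int((u-u0+.5)*f),o.shape[0]),(0,255,0) if u%50 else (255,0,0),1) 
    for v in range(v0-v0%step+step,v1,step): cv2.putText(o,str(v),(0,int((v-v0+.5)*f)+3),0,.3,(0,0,255),1); cv2.line(o,(20,int((v-v0+.5)*f)),(o.shape[1],int((v-v0+.5)*f)),(0,255,0),1)
    cv2.imwrite(out,o)
crop("side","0",255,170,350,245,8,"pics/s_z.png")
crop("top","0",152,205,252,280,8,"pics/t_z.png")
```

```text
(no output)
```

View pics/s_z.png

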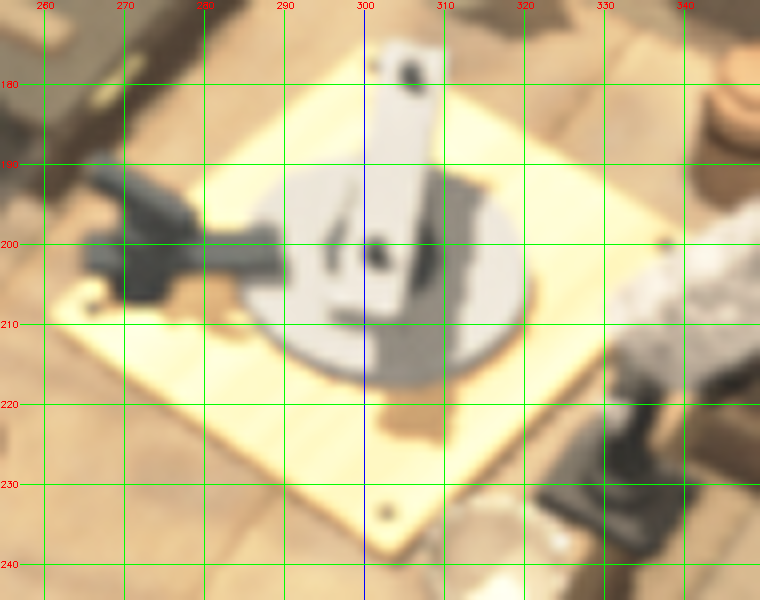

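View pics/t_z.png

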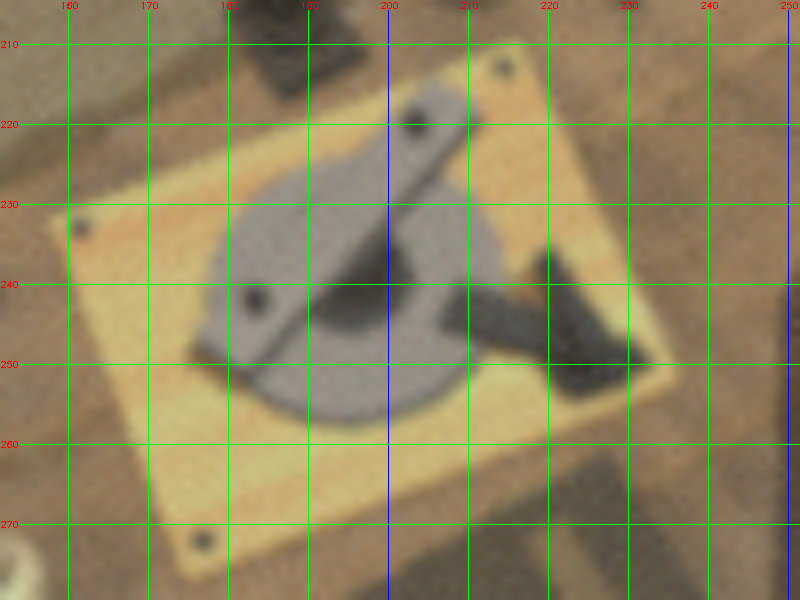

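Run:
```python
from h import *
from scipy.optimize import least_squares
R=lambda a:np.array([[np.cos(a),-np.sin(a)],[np.sin(a),np.cos(a)]])
def st(x,y,yaw,P,z): return np.c_[np.array([x,y])+np.array(P)@R(yaw).T, np.full(len(P),z)]
C=[(.11,.13),(.11,-.13),(-.11,-.13),(-.11,.13)]
obs={"top":([(158.3,232),(216.5,210),(236,251.5),(174.8,275)],[(183.5,241.5),(203,219.5)]),
"side":([(341,199.5),(303.5,239),(261,208.5),(299.5,175)],[(305.5,178.5),(301.5,201)])}
def res(q,cams=("top","side"),full=False):
    x,y,yaw,sw=q[:4]; r=[]
    for i,n in enumerate(cams):
        off=q[4+2*i:6+2*i] if len(q)>4 else 0
        a=proj(n,st(x,y,yaw,C,.015))-np.array(obs[n][0])+off
        b=proj(n,st(x,y,yaw+sw,[(0,.06),(0,-.06)],.109))-np.array(obs[n][1])+off
        r+=[a,b]
    return np.concatenate(r).ravel()
for cams in(("top",),("side",),("top","side")):
    s=least_squares(lambda q:res(q,cams),[.577,.225,.12,.5]); print(cams,s.x.round(4),(s.fun.reshape(-1,2)).round(1).tolist())
q=s.x
s=least_squares(lambda q:np.r_[res(q),q[4:]*.5],list(q)+[0]*4); print(s.x.round(4),np.abs(s.fun).max())
x,y,yaw,sw=s.x[:4]; off={"top":s.x[4:6],"side":s.x[6:8]}
print(st(x,y,yaw,[(-.086,-.086)],.0))
np.save("stand.npy",s.x)
for n,(u0,v0,u1,v1) in {"side":(255,170,350,245),"top":(152,205,252,280)}.items():
    p,_=load(n,"0"); f=8; o=cv2.resize(p[v0:v1,u0:u1],None,fx=f,fy=f,interpolation=2)[:,:,::-1].copy()
    def poly(P,c): 
        q=((proj(n,P)+0*off[n]-[u0,v0]+.5)*f).astype(np.int32); cv2.polylines(o,[q],True,c,1)
    poly(st(x,y,yaw,C,.015),(0,255,0))
    a=np.linspace(0,6.28,40); poly(st(x,y,yaw,np.c_[.075*np.cos(a),.075*np.sin(a)],.03),(255,0,0))
    poly(st(x,y,yaw+sw,[(.017,.09),(.017,-.09),(-.017,-.09),(-.017,.09)],.095),(0,0,255))
    k=st(x,y,yaw,[(-.086,-.086)],.0)[0]
    for kn,c in((0,(255,0,255)),(0.1,(255,255,0))):
        poly(st(k[0],k[1],yaw+kn,[(.032,.007),(.032,-.007),(-.032,-.007),(-.032,.007)],.092),c)
    cv2.imwrite(f"pics/ov_{n}.png",o)
```

```text
('top',) [0.5761 0.2274 0.1128 0.5462] [[-1.0, -0.7], [0.3, -0.9], [0.9, 0.5], [-0.6, 2.0], [0.1, -0.4], [0.3, -0.8]]
('side',) [0.5787 0.2174 0.1359 0.5221] [[1.2, 0.5], [0.2, -0.1], [-1.0, 0.9], [0.0, -0.3], [-0.3, -0.4], [-0.2, -0.6]]
('top', 'side') [0.5766 0.2235 0.1236 0.5338] [[-0.2, -0.7], [0.8, -1.4], [1.9, -0.3], [0.8, 1.7], [1.1, -0.8], [1.3, -1.1], [2.0, -0.2], [0.4, -1.3], [-0.3, -0.6], [1.2, -1.2], [0.5, -1.4], [0.5, -1.7]]
[ 0.5797  0.2239  0.1232  0.534  -0.6414  1.0242 -1.2835  0.6629] 2.075537512980242
[[0.50489291 0.12796537 0.        ]]
```

View pics/ov_side.png

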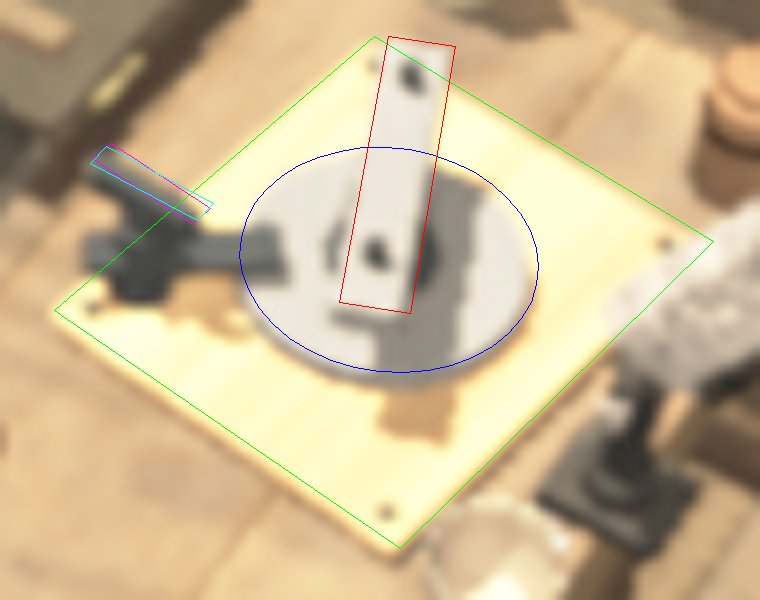

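View pics/ov_top.png

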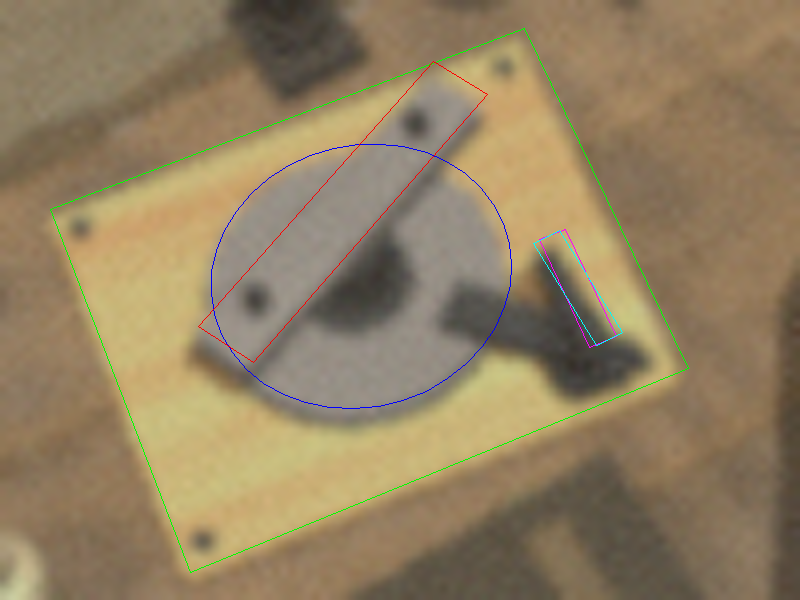

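```bash
python3 -m creep '[[[0.26,-0.25,0],0.12,0.0912],[[0.26,-0.25,0],0.12,0.0912],[[0.26,-0.25,0],0.12,0.0912],[[0.26,-0.25,0],0.12,0.0912],[[0.26,-0.25,0],0.12,0.0912],[[0.26,-0.25,0],0.12,0.0912],[[0.26,-0.25,0],0.12,0.0912],[[0.26,-0.25,0],0.12,0.0912],[[0.26,-0.25,0],0.12,0.0912]]' 30
python3 - <<'E'
from h import *
for n in("side","top"): p,d=snap(n,"1")
E
```

```text
time_s: 1.0
ee_pos: [0.364, -0.2006, 0.2918]
eef_rot: [-3.111, -0.427, 0.001]
contact_force: [-0.1, -0.2, 0.7]
width: 0.0911
```

```bash
cat >> h.py <<'E'
from scipy.spatial.transform import Rotation as Rn
def go(x,y,z,yyaw=None):
    """shift in tool axes + turn to reach TCP x,y,z with tool-y yaw (mod pi)"""
    o=telemetry.get_obs(); R=Rn.from_rotvec(o['eef_rot']).as_matrix()
    s=R.T@(np.array([x,y,z])-o['ee_pos']); cur=np.arctan2(R[1,1],R[0,1])
    t=0 if yyaw is None else -((yyaw-cur+np.pi/2)%np.pi-np.pi/2)
    print("t",o['time_s'],"pos",o['ee_pos'].round(4),"yaw_y",round(cur,3),"tilt",np.degrees(np.arccos(-R[2,2])).round(2),"F",o['contact_force'].round(1),"w",round(o['width'],4),"j",o['joint_positions'].round(2))
    print("shift",s.round(4),"turn",round(t,3),"rows>=",int(np.ceil(max(np.linalg.norm(s)/.05,abs(t)/.15))))
E
python3 - <<'E'
from h import *
go(.505,.128,.23,.123+.05+np.pi/2)
E
```

```text
t 1.1 pos [ 0.3635 -0.2026  0.2918] yaw_y -1.302 tilt 0.08 F [-1.4 -0.4 -0.4] w 0.0911 j [-0.54  0.07  1.89  0.    1.18  0.77]
shift [ 0.2243 -0.281   0.0619] turn 0.096 rows>= 8
```

```bash
python3 -m creep '[[[0.224,-0.281,0.062],0.096,0.06],[[0.224,-0.281,0.062],0.096,0.06],[[0.224,-0.281,0.062],0.096,0.06],[[0.224,-0.281,0.062],0.096,0.06],[[0.224,-0.281,0.062],0.096,0.06],[[0.224,-0.281,0.062],0.096,0.06],[[0.224,-0.281,0.062],0.096,0.06],[[0.224,-0.281,0.062],0.096,0.06],[[0.224,-0.281,0.062],0.096,0.06],[[0.224,-0.281,0.062],0.096,0.06]]' 30
python3 - <<'E'
from h import *
go(.505,.128,.23,.123+.05+np.pi/2)
ims=[]
for n in("side","top"):
    p,d=snap(n,"2"); ims.append(p)
o=np.hstack([cv2.resize(ims[0][110:270,200:360],None,fx=2.4,fy=2.4,interpolation=2),cv2.resize(ims[1][140:300,140:300],None,fx=2.4,fy=2.4,interpolation=2)])
cv2.imwrite("pics/a2.png",o[:,:,::-1]); cv2.imwrite("pics/top2.png",ims[1][:,:,::-1]);cv2.imwrite("pics/side2.png",ims[0][:,:,::-1])
E
```

```text
time_s: 2.1
ee_pos: [0.5046, 0.126, 0.2297]
eef_rot: [3.13, 0.269, -0.004]
contact_force: [-0.3, 0.0, -0.0]
width: 0.0601
t 2.1 pos [0.5046 0.126  0.2297] yaw_y -1.399 tilt 0.13 F [-0.3  0.  -0. ] w 0.0601 j [0.22 0.28 1.78 0.   1.08 1.62]
shift [ 0.0007 -0.0019 -0.0003] turn -0.002 rows>= 1
```

View pics/a2.png

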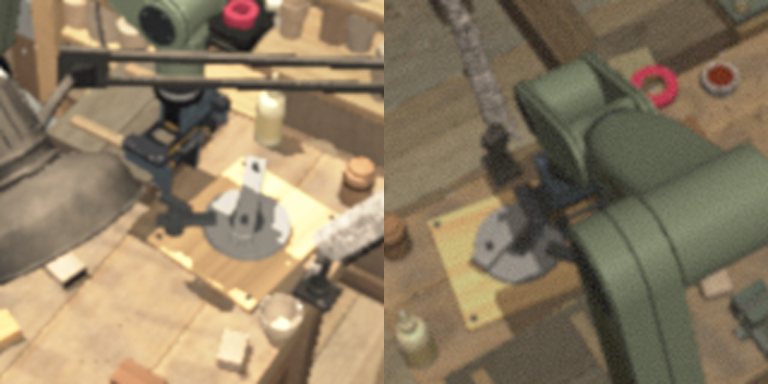

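View pics/top2.png

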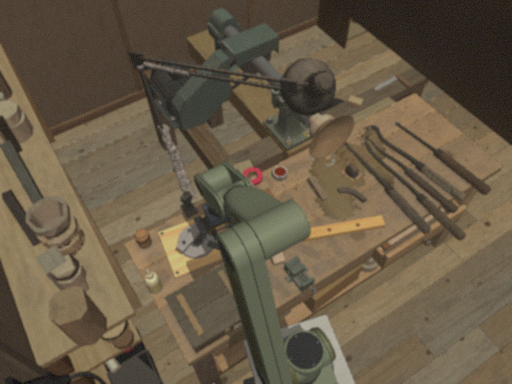

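View pics/side2.png

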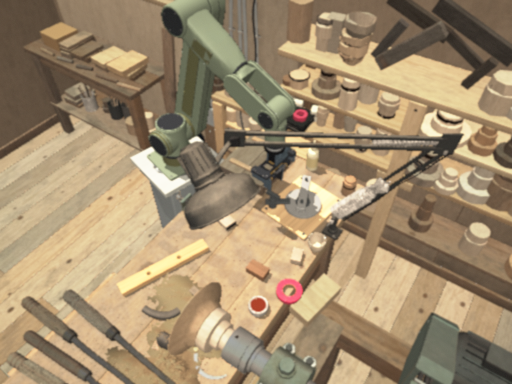

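```bash
cat >> h.py <<'E'
def toolpts(P):
    o=telemetry.get_obs(); R=Rn.from_rotvec(o['eef_rot']).as_matrix(); return o['ee_pos']+np.asarray(P,float)@R.T
def zoom(n,p,u0,v0,u1,v1,f,out,polys=(),off=(0,0)):
    o=cv2.resize(p[v0:v1,u0:u1],None,fx=f,fy=f,interpolation=2)[:,:,::-1].copy()
    for P,c in polys:
        q=((proj(n,P)+np.array(off)-[u0,v0]+.5)*f).astype(np.int32); cv2.polylines(o,[q],True,c,1)
    cv2.imwrite(out,o)
def fingers():
    w=telemetry.get_obs()['width']/2; out=[]
    for s in(1,-1):
        for x in (.016,-.016):
            out.append((toolpts([(x,s*w,.04),(x,s*w,.078),(x,s*(w+.0135),.078),(x,s*(w+.0135),.04)]),(0,255,0)))
    return out
E
python3 - <<'E'
from h import *
for n,(b) in {"side":(240,130,330,220),"top":(180,170,280,260)}.items():
    p,d=load(n,"2"); zoom(n,p,*b,8 if n=="side" else 6,f"pics/f_{n}.png",fingers())
E
```

```text
(no output)
```

View pics/f_side.png

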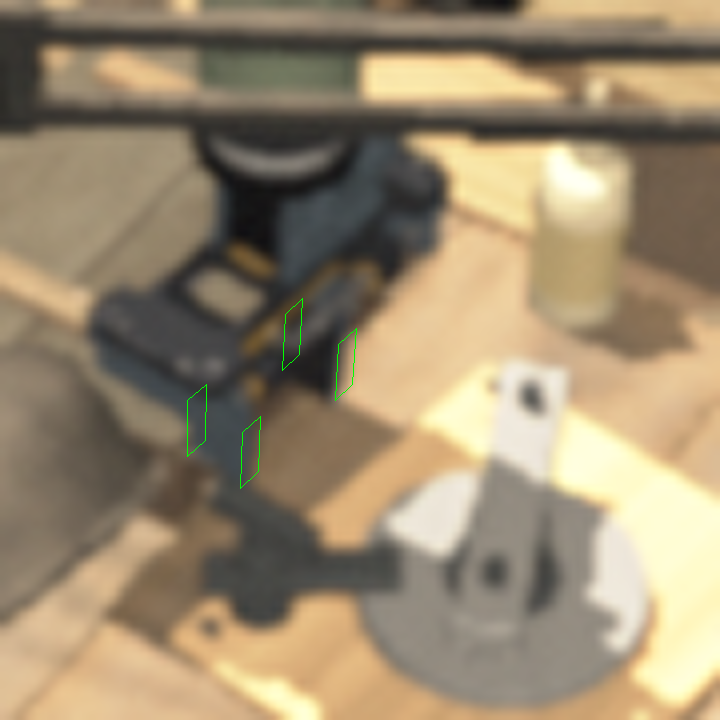

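View pics/f_top.png

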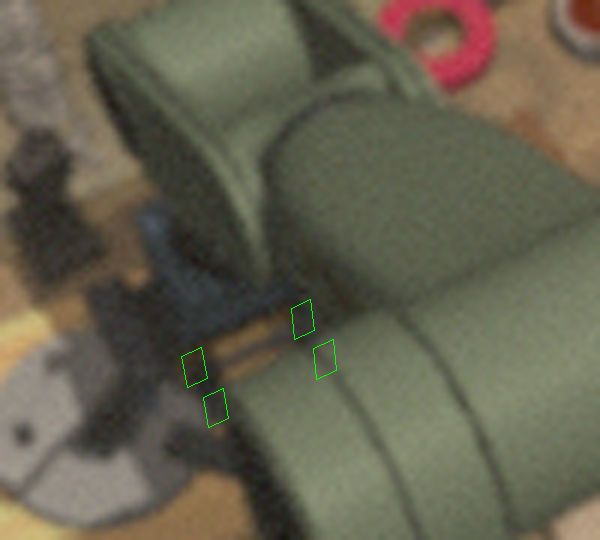

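```bash
python3 -m creep '[[[0.0,-0.002,0.05],0,0.05],[[0.0,-0.002,0.085],0,0.05],[[0.0,-0.002,0.085],0,0.05],[[0.0,-0.002,0.085],0,0.05]]' 10
python3 - <<'E'
from h import *
n="side"
p,d=snap(n,"3"); zoom(n,p,240,150,310,220,10,f"pics/g_{n}.png",fingers())
E
```

```text
time_s: 2.6
ee_pos: [0.5043, 0.1268, 0.146]
eef_rot: [-3.13, -0.265, 0.001]
contact_force: [0.4, -0.5, 0.2]
width: 0.0496
```

View pics/g_side.png

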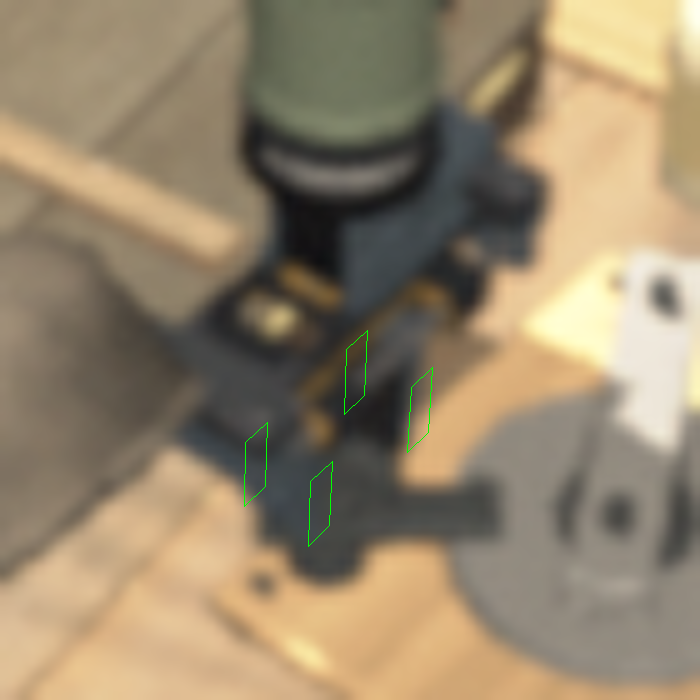

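```bash
python3 -m creep '[[[0,0,0.002],0,0.03],[[0,0,0.002],0,0.02],[[0,0,0.002],0,0.016],[[0,0,0.002],0,0.012],[[0,0,0.002],0,0.010],[[0,0,0.002],0,0.005],[[0,0,0.002],0,0.005],[[0,0,0.002],0,0.005]]' 10
python3 - <<'E'
from h import *
print(telemetry.get_obs()['contact_force'],telemetry.get_obs()['wrist_torque'])
go(.504,.127,.144)
E
```

```text
time_s: 3.45
ee_pos: [0.5051, 0.1296, 0.1458]
eef_rot: [-3.125, -0.262, -0.005]
contact_force: [-1.9, 9.9, 3.0]
width: 0.0196
[-1.90474247  9.8666808   3.00058098] [ 1.65561437  0.40386954 -0.00953374]
t 3.45 pos [0.5051 0.1296 0.1458] yaw_y -1.404 tilt 0.36 F [-1.9  9.9  3. ] w 0.0196 j [0.23 0.38 1.89 0.01 0.87 1.63]
shift [-0.0015  0.0024  0.0018] turn 0 rows>= 1
```

```bash
python3 -m creep '[[[0,-0.005,0.002],0,0.005],[[0,-0.005,0.002],0,0.005],[[0,-0.005,0.002],0,0.005],[[0,-0.005,0.002],0,0.005]]' 10
python3 - <<'E'
from h import *
print(telemetry.get_obs()['contact_force'],telemetry.get_obs()['wrist_torque'])
go(.504,.127,.144)
E
```

```text
time_s: 3.85
ee_pos: [0.5049, 0.1309, 0.1453]
eef_rot: [3.127, 0.269, 0.007]
contact_force: [0.5, -16.1, 9.7]
width: 0.0198
[  0.48263255 -16.09798225   9.662956  ] [-3.1090055  -0.0399965   0.01518532]
t 3.85 pos [0.5049 0.1309 0.1453] yaw_y -1.399 tilt 0.3 F [  0.5 -16.1   9.7] w 0.0198 j [ 0.23  0.38  1.89 -0.    0.87  1.64]
shift [-0.0016  0.0037  0.0013] turn 0 rows>= 1
```

```bash
python3 -m creep '[[[0,0.001,-0.007],0,0.03],[[0,0.001,-0.007],0,0.03],[[0,0.001,-0.007],0,0.02],[[0,0.001,-0.007],0,0.005],[[0,0.001,-0.007],0,0.005],[[0,0.001,-0.007],0,0.005],[[0,0.001,-0.007],0,0.005]]' 10
python3 - <<'E'
from h import *
print(telemetry.get_obs()['contact_force'],telemetry.get_obs()['wrist_torque'])
go(.505,.130,.144)
E
```

```text
time_s: 4.55
ee_pos: [0.5049, 0.1304, 0.1522]
eef_rot: [3.128, 0.269, 0.006]
contact_force: [-1.0, 2.4, 0.7]
width: 0.0189
[-1.04728703  2.44123305  0.70505422] [0.4715005  0.2024886  0.02256609]
t 4.55 pos [0.5049 0.1304 0.1522] yaw_y -1.399 tilt 0.26 F [-1.   2.4  0.7] w 0.0189 j [ 0.23  0.37  1.89 -0.    0.88  1.63]
shift [-0.      0.0004  0.0082] turn 0 rows>= 1
```

```bash
python3 -m creep '[[[0,0,0],0,0.0],[[0,0,0],0,0.0],[[0,0,0],0,0.0]]' 25
python3 - <<'E'
from h import *
print(telemetry.get_obs()['contact_force'],telemetry.get_obs()['wrist_torque'])
go(.505,.130,.144)
p,d=snap("side","4"); zoom("side",p,240,150,310,220,10,"pics/g4.png",fingers())
E
```

```text
time_s: 4.85
ee_pos: [0.5049, 0.1304, 0.1522]
eef_rot: [3.128, 0.269, 0.006]
contact_force: [-0.9, 1.9, 0.9]
width: 0.0182
[-0.85115828  1.89197857  0.90682658] [0.32380003 0.10795085 0.02674066]
t 4.85 pos [0.5049 0.1304 0.1522] yaw_y -1.399 tilt 0.25 F [-0.9  1.9  0.9] w 0.0182 j [ 0.23  0.37  1.89 -0.    0.88  1.63]
shift [0.     0.0004 0.0082] turn 0 rows>= 1
```

View pics/g4.png

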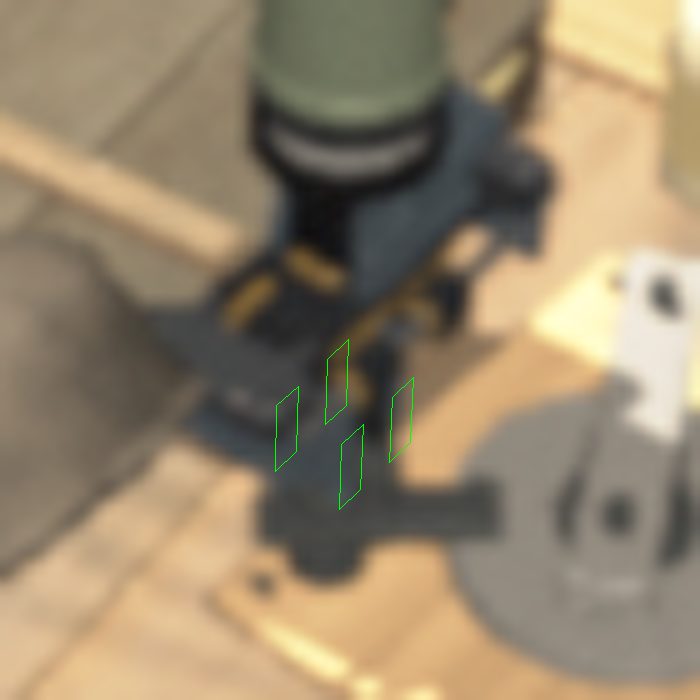

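```bash
python3 -m creep '[[[0,0,0],-0.1,0.0],[[0,0,0],-0.2,0.0],[[0,0,0],-0.3,0.0],[[0,0,0],-0.3,0.0]]' 30
python3 - <<'E'
from h import *
print(telemetry.get_obs()['contact_force'],telemetry.get_obs()['wrist_torque'])
go(.505,.130,.152)
E
```

```text
time_s: 5.3
ee_pos: [0.5054, 0.1312, 0.1523]
eef_rot: [3.054, 0.733, 0.008]
contact_force: [1.2, 4.9, -0.8]
width: 0.0176
[ 1.15278233  4.9363136  -0.76724476] [ 1.01658053 -0.08472336  0.06294933]
t 5.3 pos [0.5054 0.1312 0.1523] yaw_y -1.1 tilt 0.31 F [ 1.2  4.9 -0.8] w 0.0176 j [ 0.23  0.37  1.89 -0.    0.88  1.33]
shift [-0.0009  0.0009  0.0003] turn 0 rows>= 1
```

Run:
```python
from h import *
p,d=snap("side","5"); zoom("side",p,240,150,310,220,10,"pics/g5.png")
p,d=snap("top","5"); zoom("top",p,160,170,280,270,6,"pics/g5t.png")
```

View pics/g5.png

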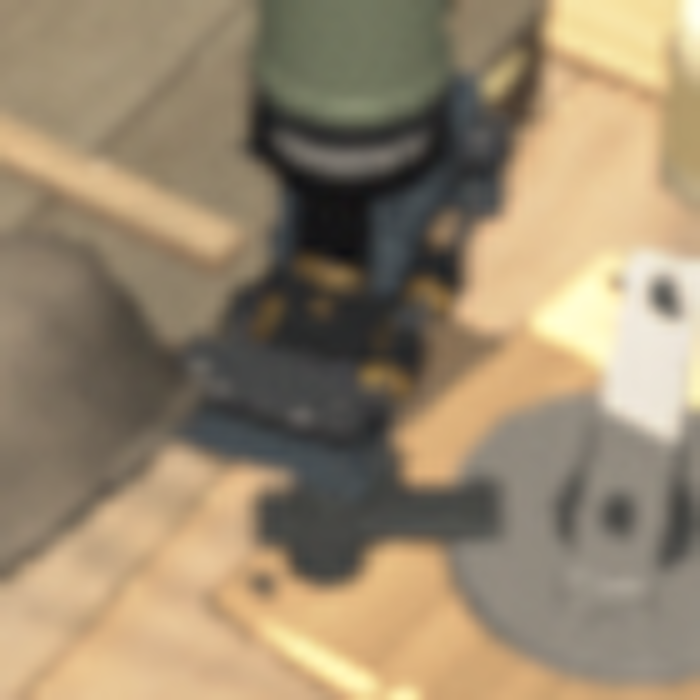

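View pics/g5t.png

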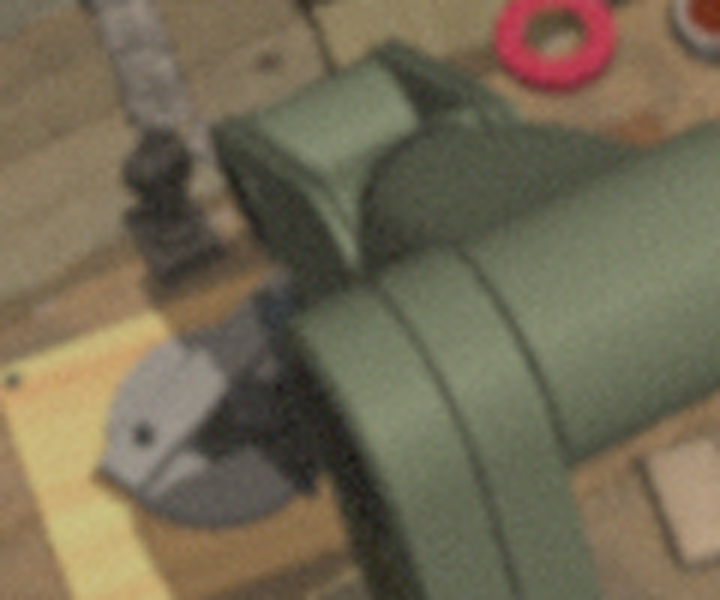

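```bash
python3 -m creep '[[[0.001,-0.001,0.001],-0.1,0.0],[[0.001,-0.001,0.001],-0.2,0.0],[[0.001,-0.001,0.001],-0.3,0.0],[[0.001,-0.001,0.001],-0.3,0.0]]' 30
python3 - <<'E'
from h import *
print(telemetry.get_obs()['contact_force'],telemetry.get_obs()['wrist_torque'])
go(.505,.130,.152)
E
```

```text
time_s: 5.8
ee_pos: [0.505, 0.1322, 0.1522]
eef_rot: [2.91, 1.178, 0.005]
contact_force: [-3.1, 0.0, 9.2]
width: 0.0182
[-3.11164588  0.02015882  9.22201658] [0.21321683 0.77471709 0.02844521]
t 5.8 pos [0.505  0.1322 0.1522] yaw_y -0.801 tilt 0.22 F [-3.1  0.   9.2] w 0.0182 j [ 0.23  0.37  1.88 -0.    0.88  1.04]
shift [-0.0016  0.0016  0.0002] turn 0 rows>= 1
```

```bash
python3 -m creep '[[[0,0,-0.001],-0.1,0.0],[[0,0,-0.001],-0.2,0.0],[[0,0,-0.001],-0.3,0.0],[[0,0,-0.001],-0.4,0.0],[[0,0,-0.001],-0.4,0.0]]' 30
python3 - <<'E'
from h import *
print(telemetry.get_obs()['contact_force'],telemetry.get_obs()['wrist_torque'])
go(.505,.130,.152)
E
python3 -m creep '[[[0,0,0],0,0.03],[[0,0,0],0,0.06],[[0,0,-0.02],0,0.06],[[0,0,-0.07],0,0.06],[[0,0,-0.12],0,0.06],[[0,0,-0.12],0,0.06],[[0,0,-0.12],0,0.06]]' 30;python3 - <<'E'
from h import *
go(.505,.130,.152)
p,d=snap("side","6"); zoom("side",p,240,150,340,220,8,"pics/g6.png")
E
```

```text
time_s: 6.3
ee_pos: [0.5041, 0.1328, 0.1523]
eef_rot: [-2.62, -1.733, -0.002]
contact_force: [-2.0, 4.9, -2.9]
width: 0.018
[-2.04949713  4.91987295 -2.92826694] [1.10023097 0.2494149  0.08724871]
t 6.3 pos [0.5041 0.1328 0.1523] yaw_y -0.402 tilt 0.08 F [-2.   4.9 -2.9] w 0.018 j [0.24 0.37 1.88 0.   0.89 0.64]
shift [-0.0023  0.002   0.0003] turn 0 rows>= 1
time_s: 7.0
ee_pos: [0.5043, 0.1324, 0.2735]
eef_rot: [2.62, 1.731, 0.006]
contact_force: [0.3, 0.6, -0.1]
width: 0.0602
t 7.0 pos [0.5043 0.1324 0.2735] yaw_y -0.403 tilt 0.23 F [ 0.3  0.6 -0.1] w 0.0602 j [ 0.23  0.25  1.72 -0.    1.17  0.64]
shift [-0.0022  0.0012  0.1215] turn 0 rows>= 3
```

View pics/g6.png

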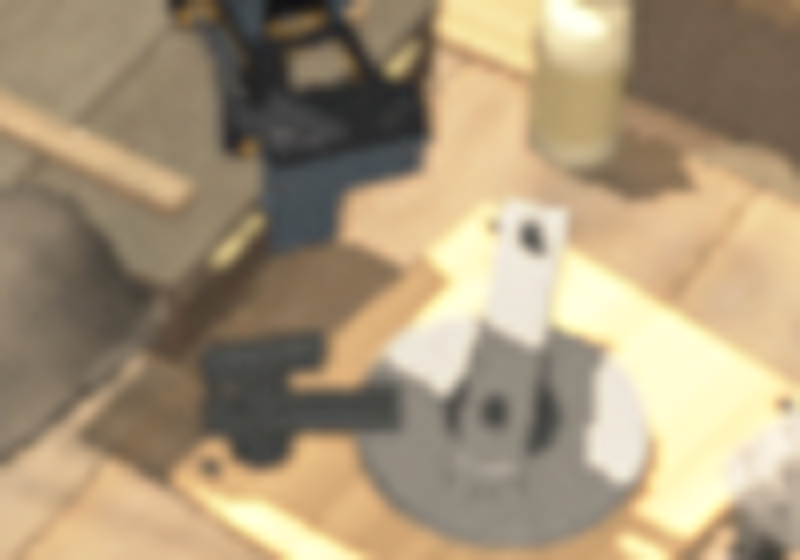

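```bash
cat >> h.py <<'E'
def ray(n,u,v,z):
    m=camera_model(n);T=m['pose'];c=np.array([(u-m['cx'])/m['fx'],-(v-m['cy'])/m['fy'],-1.]);w=T[:3,:3]@c;t=(z-T[2,3])/w[2];return T[:3,3]+t*w
E
python3 - <<'E'
from h import *
p,d=load("side","6");W=cloud("side",d).reshape(-1,3)
S=W[(np.hypot(W[:,0]-.505,W[:,1]-.13)<.06)&(W[:,2]>.085)&(W[:,2]<.1)]
r=cv2.minAreaRect((S[:,:2]*1000).astype(np.float32));print(len(S),S.mean(0),r)
a=ray("side",266,195.5,.092);b=ray("side",280.5,192.7,.092);print(a,b,np.arctan2(*(b-a)[[1,0]]))
E
```

```text
49 [0.50428465 0.12578587 0.08968217] ((506.4571533203125, 125.49093627929688), (62.37548828125, 20.16039276123047), 62.296085357666016)
[0.49791635 0.09521476 0.092     ] [0.52411096 0.14788378 0.092     ] 1.1092759658249678
```

Run:
```python
from h import *
go(.580,.226,.21,.657)
```

```text
t 7.05 pos [0.5035 0.1323 0.2719] yaw_y -0.403 tilt 0.03 F [-1.2  0.5 -0.7] w 0.06 j [ 0.23  0.25  1.72 -0.    1.17  0.64]
shift [0.1162 0.0336 0.062 ] turn -1.06 rows>= 8
```

```bash
python3 -m creep '[[[0.116,0.034,0.062],-1.06,0.07],[[0.116,0.034,0.062],-1.06,0.07],[[0.116,0.034,0.062],-1.06,0.07],[[0.116,0.034,0.062],-1.06,0.07],[[0.116,0.034,0.062],-1.06,0.07],[[0.116,0.034,0.062],-1.06,0.07],[[0.116,0.034,0.062],-1.06,0.07],[[0.116,0.034,0.062],-1.06,0.07],[[0.116,0.034,0.062],-1.06,0.07]]' 10
python3 - <<'E'
from h import *
go(.580,.226,.158,.657)
p,d=snap("side","7"); zoom("side",p,240,130,340,220,8,"pics/g7.png",fingers())
E
```

```text
time_s: 7.95
ee_pos: [0.5797, 0.2253, 0.2083]
eef_rot: [-1.389, -2.816, 0.003]
contact_force: [-0.1, 0.1, 0.5]
width: 0.0703
t 7.95 pos [0.5797 0.2253 0.2083] yaw_y 0.654 tilt 0.15 F [-0.1  0.1  0.5] w 0.0703 j [ 0.35  0.45  1.57 -0.    1.12 -0.3 ]
shift [0.0004 0.0008 0.0503] turn -0.003 rows>= 2
```

View pics/g7.png

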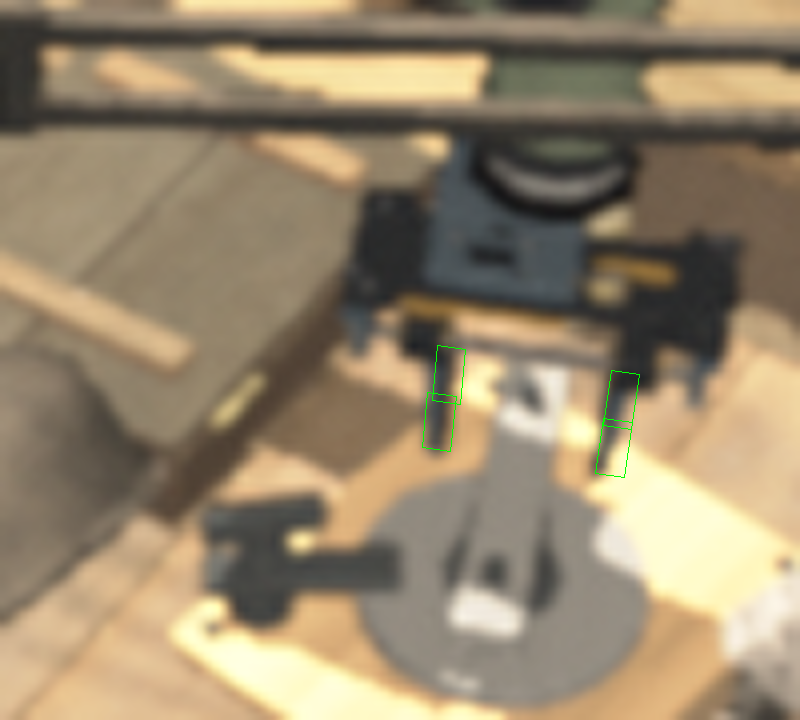

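```bash
python3 -m creep '[[[0,0,0.03],0,0.07],[[0,0,0.05],0,0.06],[[0,0,0.05],0,0.05],[[0,0,0.05],0,0.042],[[0,0,0.05],0,0.036],[[0,0,0.05],0,0.03],[[0,0,0.05],0,0.03]]' 8
python3 - <<'E'
from h import *
print(telemetry.get_obs()['wrist_torque'])
go(.580,.226,.158,.657)
E
```

```text
time_s: 8.7
ee_pos: [0.5791, 0.2244, 0.1599]
eef_rot: [-1.389, -2.816, 0.006]
contact_force: [-3.5, -4.1, 3.3]
width: 0.0338
[-0.82543464  0.57622685 -0.02992067]
t 8.7 pos [0.5791 0.2244 0.1599] yaw_y 0.654 tilt 0.24 F [-3.5 -4.1  3.3] w 0.0338 j [ 0.35  0.5   1.63 -0.    1.01 -0.3 ]
shift [0.0007 0.0017 0.0019] turn -0.003 rows>= 1
```

```bash
python3 -m creep '[[[0,-0.001,0],0.0,0.03],[[0,-0.001,0],0.14,0.03],[[0,-0.001,0],0.28,0.03],[[0,-0.001,0],0.42,0.03],[[0,-0.001,0],0.534,0.03],[[0,-0.001,0],0.534,0.03],[[0,-0.001,0],0.534,0.03]]' 15
python3 - <<'E'
from h import *
print(telemetry.get_obs()['wrist_torque'])
go(.580,.226,.158,.123)
p,d=snap("side","8"); zoom("side",p,240,130,350,245,6,"pics/g8.png")
E
```

```text
time_s: 9.4
ee_pos: [0.5782, 0.2239, 0.16]
eef_rot: [-2.081, -2.353, 0.006]
contact_force: [-1.3, -0.1, -2.1]
width: 0.0342
[ 0.09135508 -0.02308936 -0.08782925]
t 9.4 pos [0.5782 0.2239 0.16  ] yaw_y 0.122 tilt 0.22 F [-1.3 -0.1 -2.1] w 0.0342 j [ 0.35  0.5   1.64 -0.    1.01  0.23]
shift [0.0019 0.002  0.0019] turn -0.001 rows>= 1
```

View pics/g8.png

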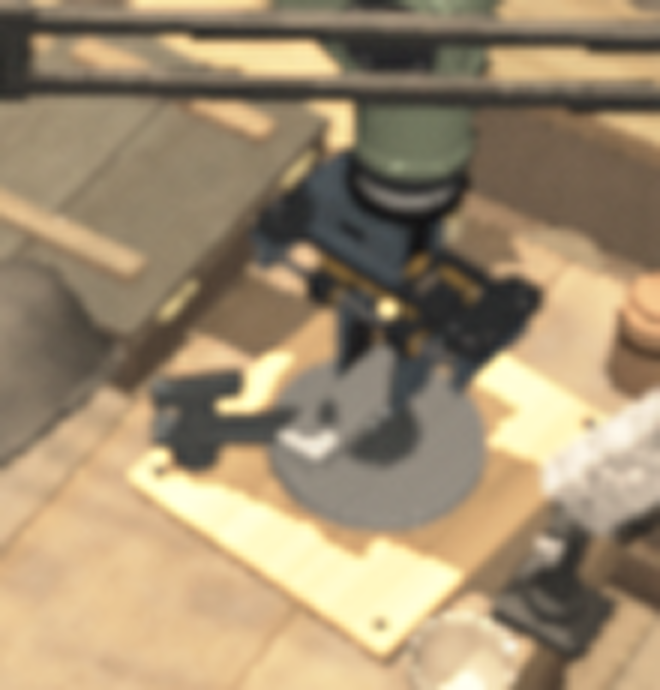

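```bash
python3 -m creep '[[[0,0,0],0,0.05],[[0,0,0],0,0.065],[[0,0,-0.05],0,0.065],[[0,0,-0.1],0,0.065],[[-0.05,-0.05,-0.12],0,0.065],[[-0.09,-0.09,-0.12],0,0.065],[[-0.11,-0.11,-0.12],0,0.065],[[-0.11,-0.11,-0.12],0,0.065]]' 10
python3 - <<'E'
from h import *
go(.505,.130,.23,.2)
p,d=snap("side","9"); zoom("side",p,240,150,350,245,7,"pics/g9.png")
p,d=snap("top","9"); zoom("top",p,140,180,260,280,6,"pics/g9t.png")
E
```

```text
time_s: 10.25
ee_pos: [0.4796, 0.0987, 0.2815]
eef_rot: [-2.084, -2.351, 0.008]
contact_force: [0.3, 0.5, 0.5]
width: 0.0653
t 10.25 pos [0.4796 0.0987 0.2815] yaw_y 0.12 tilt 0.29 F [0.3 0.5 0.5] w 0.0653 j [ 0.18  0.19  1.77 -0.    1.18  0.06]
shift [0.0282 0.0292 0.0513] turn -0.08 rows>= 2
```

View pics/g9.png

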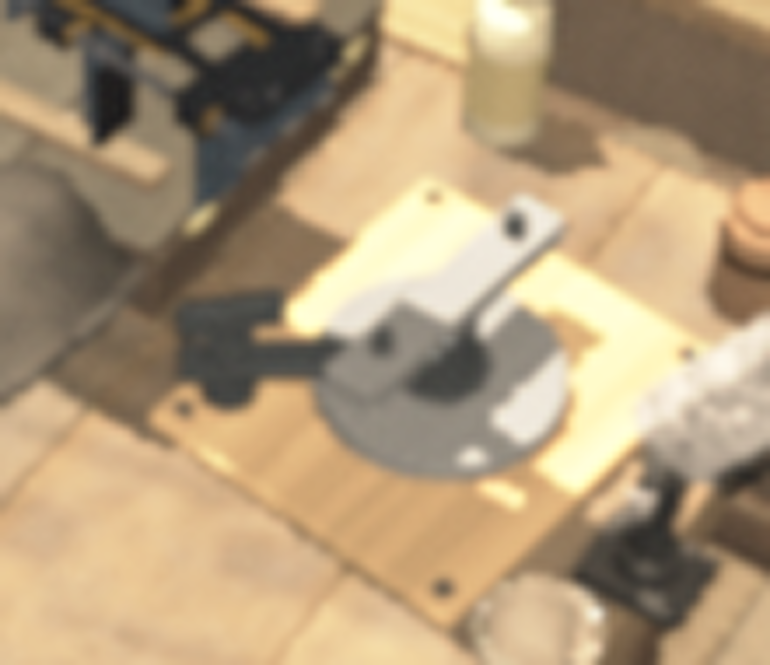

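View pics/g9t.png

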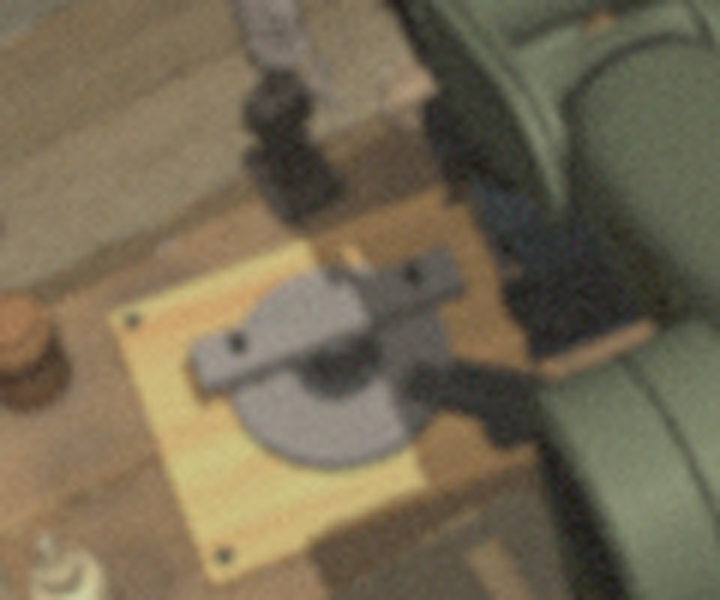

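Run:
```python
from h import *
def yaw(n,a,b,z):
    A=ray(n,*a,z);B=ray(n,*b,z);d=B-A;return np.degrees(np.arctan2(-d[0],d[1])).round(2),((A+B)/2).round(4),np.linalg.norm(d).round(4)
print("pins top",yaw("top",(208.3,225),(179.2,236.7),.108))
print("pins side",yaw("side",(293.8,198.2),(313.2,181.6),.108))
print("scr side",yaw("side",(265.6,207.8),(301.4,177.6),.015),yaw("side",(302.8,233.5),(337.8,199.9),.015))
print("scr top0",yaw("top",(214,212.8),(161.5,232.9),.015))
```

```text
pins top (np.float64(7.76), array([0.5717, 0.2276, 0.108 ]), np.float64(0.1196))
pins side (np.float64(6.07), array([0.5819, 0.2162, 0.108 ]), np.float64(0.1196))
scr side (np.float64(6.5), array([0.4829, 0.2105, 0.015 ]), np.float64(0.2302)) (np.float64(6.81), array([0.6715, 0.2332, 0.015 ]), np.float64(0.2306))
scr top0 (np.float64(6.95), array([0.6719, 0.2403, 0.015 ]), np.float64(0.2295))
```

Run:
```python
from h import *
go(.5045,.1315,.20,-.405)
```

```text
t 10.35 pos [0.4825 0.1008 0.2815] yaw_y 0.121 tilt 0.12 F [0.8 1.2 0.1] w 0.0652 j [ 0.18  0.2   1.76 -0.    1.18  0.06]
shift [0.028  0.0256 0.0815] turn 0.526 rows>= 4
```

```bash
python3 -m creep '[[[0.028,0.026,0.04],0.526,0.06],[[0.028,0.026,0.04],0.526,0.06],[[0.028,0.026,0.06],0.526,0.06],[[0.028,0.026,0.06],0.526,0.06],[[0.028,0.026,0.06],0.526,0.06]]' 10
python3 - <<'E'
from h import *
go(.5045,.1315,.151,-.405)
p,d=snap("side","10"); zoom("side",p,240,130,340,220,7,"pics/g10.png",fingers())
E
```

```text
time_s: 10.85
ee_pos: [0.506, 0.1329, 0.2207]
eef_rot: [2.621, 1.731, -0.003]
contact_force: [0.6, -0.0, 0.7]
width: 0.06
t 10.85 pos [0.506  0.1329 0.2207] yaw_y -0.404 tilt 0.11 F [ 0.6 -0.   0.7] w 0.06 j [ 0.24  0.3   1.79 -0.    1.05  0.64]
shift [-0.0017 -0.0008  0.0697] turn 0.001 rows>= 2
```

View pics/g10.png

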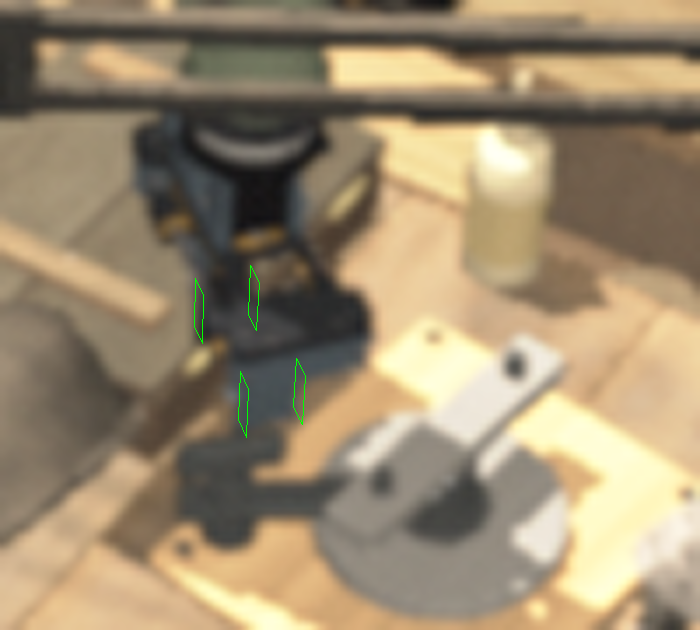

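```bash
python3 -m creep '[[[-0.001,-0.001,0.04],0,0.06],[[-0.001,-0.001,0.07],0,0.06],[[-0.001,-0.001,0.07],0,0.04],[[-0.001,-0.001,0.07],0,0.03],[[-0.001,-0.001,0.07],0,0.02],[[-0.001,-0.001,0.07],0,0.01],[[-0.001,-0.001,0.07],0,0.0],[[-0.001,-0.001,0.07],0,0.0]]' 10
python3 - <<'E'
from h import *
print(telemetry.get_obs()['wrist_torque'])
go(.5045,.1315,.151,-.405)
E
```

```text
time_s: 11.7
ee_pos: [0.5041, 0.1327, 0.1522]
eef_rot: [-2.621, -1.731, 0.001]
contact_force: [-3.7, 1.7, 5.2]
width: 0.0188
[ 0.52297105  0.66414565 -0.00697854]
t 11.7 pos [0.5041 0.1327 0.1522] yaw_y -0.404 tilt 0.07 F [-3.7  1.7  5.2] w 0.0188 j [0.24 0.37 1.88 0.   0.89 0.64]
shift [-0.001   0.0009  0.0012] turn 0.001 rows>= 1
```

```bash
python3 -m creep '[[[0,-0.001,0],0.0,0.0],[[0,-0.001,0],0.0,0.0],[[0,-0.001,0],0.13,0.0],[[0,-0.001,0],0.26,0.0],[[0,-0.001,0],0.39,0.0],[[0,-0.001,0],0.52,0.0],[[0,-0.001,0],0.65,0.0],[[0,-0.001,0],0.75,0.0],[[0,-0.001,0],0.75,0.0]]' 30
python3 - <<'E'
from h import *
print(telemetry.get_obs()['wrist_torque'])
go(.5045,.1315,.151,-1.46)
E
```

```text
time_s: 12.6
ee_pos: [0.5052, 0.1315, 0.1525]
eef_rot: [3.07, 0.65, 0.005]
contact_force: [5.5, -7.9, -3.7]
width: 0.0179
[-1.31705059 -1.05113841 -0.03481793]
t 12.6 pos [0.5052 0.1315 0.1525] yaw_y -1.154 tilt 0.27 F [ 5.5 -7.9 -3.7] w 0.0179 j [ 0.23  0.37  1.88 -0.    0.89  1.39]
shift [-0.0006 -0.0003  0.0015] turn 0.306 rows>= 3
```

```bash
python3 -m creep '[[[0,0.002,0],0.12,0.0],[[0,0.002,0],0.24,0.0],[[0,0.002,0],0.32,0.0],[[0,0.002,0],0.32,0.0]]' 30
python3 - <<'E'
from h import *
print(telemetry.get_obs()['wrist_torque'])
go(.5045,.1315,.151,-1.46)
E
```

```text
time_s: 13.0
ee_pos: [0.5056, 0.1302, 0.1524]
eef_rot: [3.136, 0.152, 0.004]
contact_force: [0.2, 3.1, -0.8]
width: 0.0179
[ 0.63225768  0.14933971 -0.07293792]
t 13.0 pos [0.5056 0.1302 0.1524] yaw_y -1.474 tilt 0.18 F [ 0.2  3.1 -0.8] w 0.0179 j [ 0.23  0.37  1.88 -0.    0.89  1.71]
shift [-0.001  -0.0014  0.0014] turn -0.014 rows>= 1
```

```bash
python3 -m creep '[[[0,0,0],0.08,0.0],[[0,0,0],0.13,0.0],[[0,0,0],0.13,0.0]]' 40
python3 - <<'E'
from h import *
print(telemetry.get_obs()['wrist_torque'])
go(.5045,.1315,.151,-1.46)
E
python3 -m creep '[[[0,0,0],0,0.03],[[0,0,0],0,0.06],[[0,0,0],0,0.06],[[0,0,-0.05],0,0.06],[[0,0,-0.10],0,0.06],[[0,0,-0.14],0,0.06],[[-0.05,0.05,-0.14],0,0.06],[[-0.1,0.1,-0.14],0,0.06],[[-0.1,0.1,-0.14],0,0.06]]' 30;python3 - <<'E'
from h import *
go(.505,.130,.152)
p,d=snap("side","11"); zoom("side",p,240,150,350,245,7,"pics/g11.png")
W=cloud("side",d).reshape(-1,3)
S=W[(np.hypot(W[:,0]-.505,W[:,1]-.13)<.06)&(W[:,2]>.085)&(W[:,2]<.1)]
r=cv2.minAreaRect((S[:,:2]*1000).astype(np.float32));print(len(S),S.mean(0),r)
p,d=snap("top","11");cv2.imwrite("pics/top11.png",p[:,:,::-1])
E
```

```text
time_s: 13.3
ee_pos: [0.5051, 0.13, 0.1525]
eef_rot: [3.139, -0.048, 0.002]
contact_force: [-1.1, 0.1, 1.6]
width: 0.017
[-0.01301116  0.29764076  0.23331113]
t 13.3 pos [0.5051 0.13   0.1525] yaw_y -1.601 tilt 0.16 F [-1.1  0.1  1.6] w 0.017 j [ 0.23  0.37  1.88 -0.    0.89  1.83]
shift [-0.0007 -0.0015  0.0015] turn -0.141 rows>= 1
time_s: 14.2
ee_pos: [0.4001, 0.0324, 0.2928]
eef_rot: [3.138, -0.046, 0.003]
contact_force: [0.5, -0.9, 0.2]
width: 0.06
t 14.2 pos [0.4001 0.0324 0.2928] yaw_y -1.6 tilt 0.19 F [ 0.5 -0.9  0.2] w 0.06 j [ 0.05  0.04  1.92 -0.    1.18  1.66]
shift [ 0.1017 -0.1011  0.1407] turn 0 rows>= 5
46 [0.50335976 0.12546041 0.08934854] ((501.25665283203125, 126.08264923095703), (14.636474609375, 63.32921600341797), 86.27532958984375)
```

View pics/g11.png

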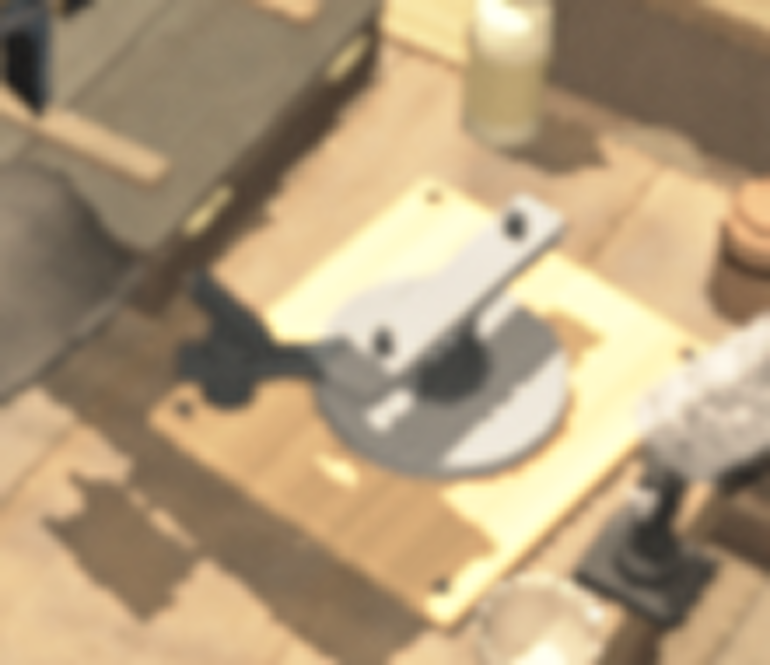

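View pics/top11.png

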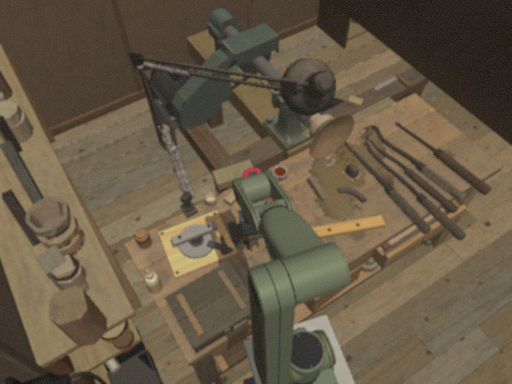

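Run:
```python
from h import *
p,d=load("side","11"); zoom("side",p,105,225,225,305,6,"pics/r_s.png")
p,d=load("top","11"); zoom("top",p,290,200,400,260,7,"pics/r_t.png")
```

```text
(no output)
```

View pics/r_s.png

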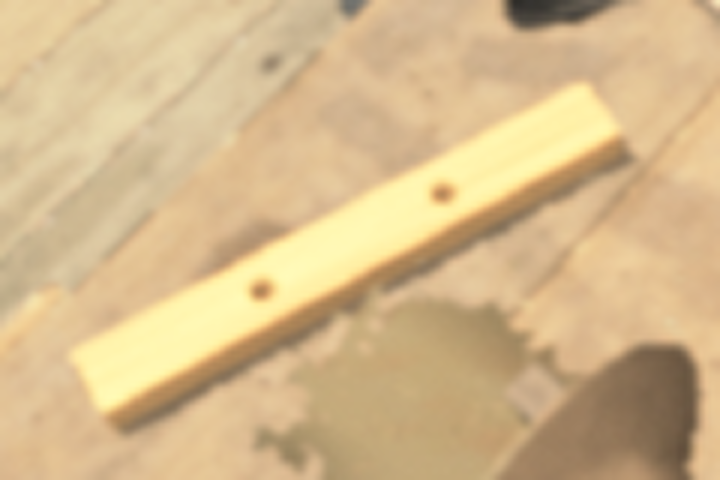

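View pics/r_t.png

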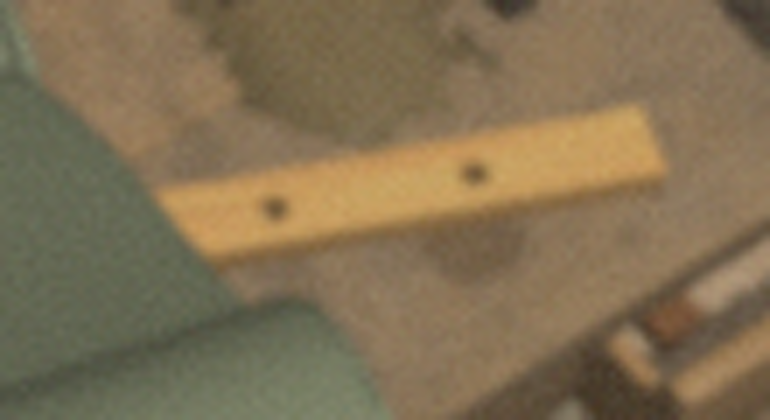

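Run:
```python
from h import *
def two(n,a,b,z):
    A=ray(n,*a,z);B=ray(n,*b,z);d=A-B;return np.arctan2(d[1],d[0]).round(4),((A+B)/2).round(4),np.linalg.norm(d).round(4)
print(two("side",(178.2,256.5),(148,272.7),.022))
print(two("top",(328.8,229.2),(357.4,224.4),.022))
p,d=load("side","11");W=cloud("side",d).reshape(-1,3)
S=W[(W[:,0]>.3)&(W[:,0]<.6)&(W[:,1]>-.55)&(W[:,1]<-.12)&(W[:,2]>.016)&(W[:,2]<.03)]
r=cv2.minAreaRect((S[:,:2]*1000).astype(np.float32));print(len(S),np.median(S,0),r)
```

```text
(np.float64(1.4625), array([ 0.4586, -0.3623,  0.022 ]), np.float64(0.1198))
(np.float64(1.4483), array([ 0.4558, -0.3556,  0.022 ]), np.float64(0.1199))
1125 [ 0.46170341 -0.38309844  0.02089638] ((522.331787109375, -366.07733154296875), (339.66241455078125, 178.67958068847656), 84.3466567993164)
```

Run:
```python
from h import *
go(.458,-.358,.17,-.116)
```

```text
t 14.3 pos [0.3982 0.0313 0.2926] yaw_y -1.604 tilt 0.2 F [0.9 0.3 0.3] w 0.06 j [ 0.05  0.04  1.92 -0.    1.18  1.66]
shift [0.0728 0.3867 0.124 ] turn -1.488 rows>= 10
```

```bash
python3 -m creep '[[[0.073,0.387,0.05],-1.488,0.08],[[0.073,0.387,0.05],-1.488,0.08],[[0.073,0.387,0.05],-1.488,0.08],[[0.073,0.387,0.05],-1.488,0.08],[[0.073,0.387,0.05],-1.488,0.08],[[0.073,0.387,0.05],-1.488,0.08],[[0.073,0.387,0.05],-1.488,0.08],[[0.073,0.387,0.05],-1.488,0.08],[[0.073,0.387,0.124],-1.488,0.08],[[0.073,0.387,0.124],-1.488,0.08],[[0.073,0.387,0.124],-1.488,0.08],[[0.073,0.387,0.124],-1.488,0.08]]' 10
python3 - <<'E'
from h import *
go(.458,-.358,.082,-.116)
p,d=snap("side","12"); zoom("side",p,105,205,225,305,6,"pics/g12.png",fingers())
p,d=snap("top","12"); zoom("top",p,200,160,400,300,4,"pics/g12t.png",fingers())
E
```

```text
time_s: 15.5
ee_pos: [0.4587, -0.3587, 0.1682]
eef_rot: [2.347, 2.088, -0.004]
contact_force: [0.3, 0.3, 1.0]
width: 0.0801
t 15.5 pos [ 0.4587 -0.3587  0.1682] yaw_y -0.117 tilt 0.15 F [0.3 0.3 1. ] w 0.0801 j [-0.68  0.43  1.72 -0.    0.98 -0.56]
shift [ 0.0008 -0.0006  0.0862] turn -0.001 rows>= 2
```

View pics/g12.png

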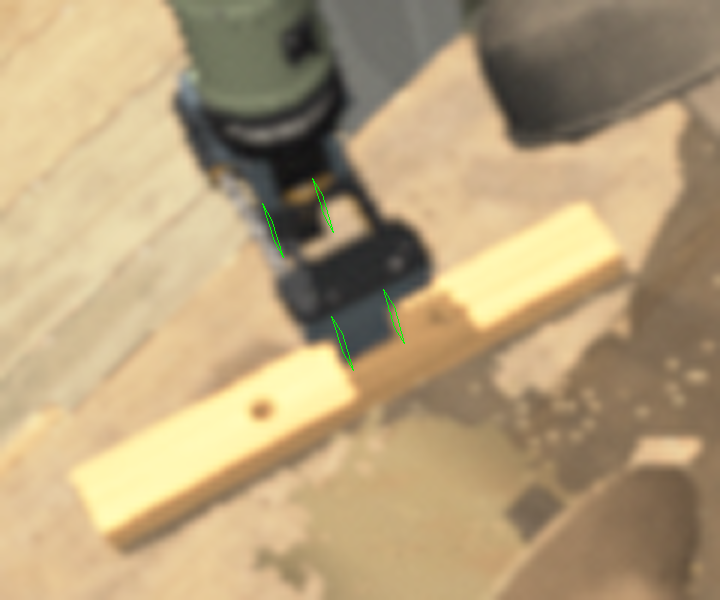

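View pics/g12t.png

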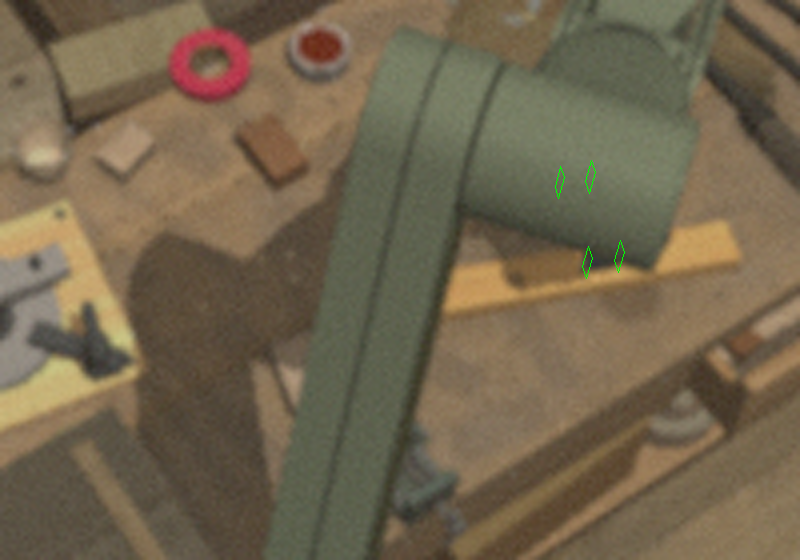

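```bash
python3 -m creep '[[[0,0,0.05],0,0.08],[[0,0,0.085],0,0.08],[[0,0,0.085],0,0.07],[[0,0,0.085],0,0.06],[[0,0,0.085],0,0.05],[[0,0,0.085],0,0.04],[[0,0,0.085],0,0.04],[[0,0,0.085],0,0.04]]' 10
python3 - <<'E'
from h import *
print(telemetry.get_obs()['wrist_torque'])
go(.458,-.358,.082,-.116)
p,d=snap("side","13"); zoom("side",p,105,205,225,305,6,"pics/g13.png",fingers())
E
```

```text
time_s: 16.4
ee_pos: [0.4592, -0.3592, 0.0871]
eef_rot: [2.344, 2.084, -0.004]
contact_force: [-2.6, 1.1, 7.2]
width: 0.0457
[0.05914481 0.48431951 0.18175205]
t 16.4 pos [ 0.4592 -0.3592  0.0871] yaw_y -0.117 tilt 0.34 F [-2.6  1.1  7.2] w 0.0457 j [-0.68  0.53  1.81 -0.    0.8  -0.56]
shift [ 0.0011 -0.0014  0.0051] turn -0.001 rows>= 1
```

View pics/g13.png

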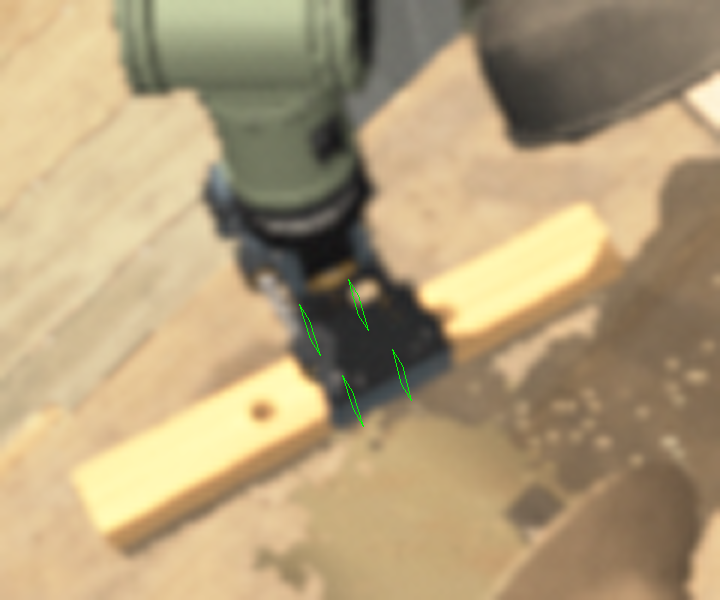

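```bash
python3 -m creep '[[[0,0,0],0,0.03],[[0,0,0],0,0.03],[[0,0,-0.02],0,0.03],[[0,0,-0.06],0,0.03],[[0,0,-0.1],0,0.03],[[0,0,-0.13],0,0.03],[[0,0,-0.13],0,0.03]]' 50
python3 - <<'E'
from h import *
print(telemetry.get_obs()['wrist_torque'])
go(.458,-.358,.082,-.116)
p,d=snap("side","14"); zoom("side",p,105,185,245,295,5.5,"pics/g14.png",fingers())
E
```

```text
time_s: 17.15
ee_pos: [0.4608, -0.3598, 0.2215]
eef_rot: [2.337, 2.077, -0.001]
contact_force: [0.5, -0.8, -4.2]
width: 0.0457
[-0.03861248 -0.17633375  0.0413485 ]
t 17.15 pos [ 0.4608 -0.3598  0.2215] yaw_y -0.117 tilt 0.86 F [ 0.5 -0.8 -4.2] w 0.0457 j [-0.68  0.38  1.66 -0.    1.09 -0.56]
shift [ 0.0029 -0.0045  0.1394] turn -0.001 rows>= 3
```

View pics/g14.png

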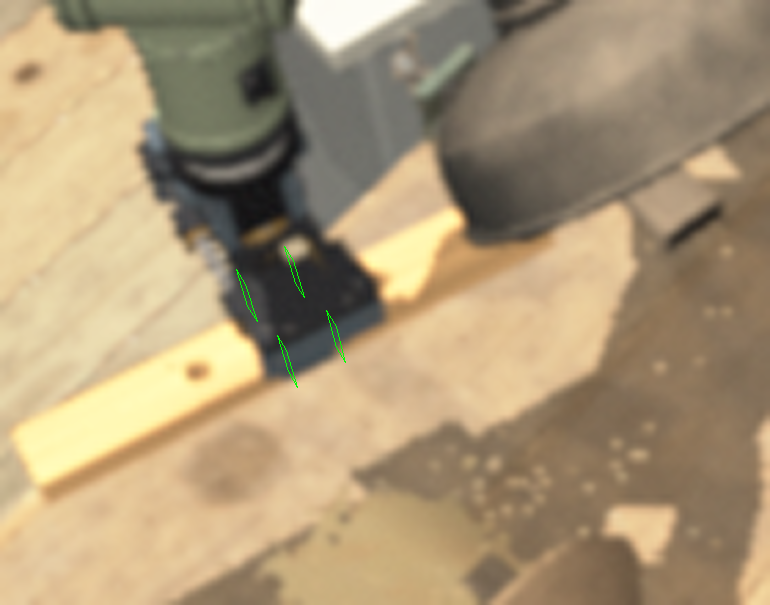

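Run:
```python
from h import *
go(.578,.2235,.245,.122)
```

```text
t 17.2 pos [ 0.4596 -0.3589  0.2185] yaw_y -0.117 tilt 0.55 F [-0.4  0.2 -5.4] w 0.0455 j [-0.68  0.38  1.66 -0.    1.09 -0.56]
shift [ 0.592   0.0495 -0.0306] turn -0.239 rows>= 12
```

```bash
python3 -m creep '[[[0.02,0.0,-0.01],0,0.03],[[0.05,0.004,-0.026],-0.02,0.03],[[0.09,0.008,-0.028],-0.04,0.03],[[0.13,0.011,-0.028],-0.06,0.03],[[0.17,0.015,-0.028],-0.08,0.03],[[0.21,0.018,-0.028],-0.1,0.03],[[0.25,0.022,-0.028],-0.12,0.03],[[0.29,0.026,-0.028],-0.14,0.03],[[0.33,0.03,-0.028],-0.16,0.03],[[0.37,0.033,-0.028],-0.18,0.03],[[0.40,0.036,-0.028],-0.2,0.03],[[0.42,0.036,-0.028],-0.22,0.03]]' 50
python3 - <<'E'
from h import *
go(.578,.2235,.245,.122)
E
```

```text
time_s: 18.4
ee_pos: [0.5434, 0.0572, 0.2413]
eef_rot: [2.098, 2.331, -0.008]
contact_force: [0.5, 0.2, -5.2]
width: 0.0458
t 18.4 pos [0.5434 0.0572 0.2413] yaw_y 0.105 tilt 0.43 F [ 0.5  0.2 -5.2] w 0.0458 j [ 0.09  0.31  1.71 -0.01  1.12 -0.01]
shift [ 0.1617  0.0519 -0.0049] turn -0.017 rows>= 4
```

```bash
python3 -m creep '[[[0.04,0.013,-0.005],0,0.03],[[0.08,0.026,-0.005],-0.01,0.03],[[0.12,0.039,-0.005],-0.017,0.03],[[0.15,0.048,-0.005],-0.017,0.03],[[0.162,0.052,-0.005],-0.017,0.03],[[0.162,0.052,-0.005],-0.017,0.03],[[0.162,0.052,-0.005],-0.017,0.03]]' 50
python3 - <<'E'
from h import *
go(.578,.2235,.245,.122)
p,d=snap("side","15"); zoom("side",p,240,130,360,230,6,"pics/g15.png",fingers())
p,d=snap("top","15"); zoom("top",p,130,160,290,280,5,"pics/g15t.png",fingers())
E
```

```text
time_s: 19.1
ee_pos: [0.5771, 0.223, 0.2438]
eef_rot: [2.078, 2.35, -0.014]
contact_force: [-0.6, -1.0, -4.6]
width: 0.0456
t 19.1 pos [0.5771 0.223  0.2438] yaw_y 0.123 tilt 0.56 F [-0.6 -1.  -4.6] w 0.0456 j [ 0.35  0.42  1.53 -0.01  1.19  0.23]
shift [ 0.0004  0.001  -0.0012] turn 0.001 rows>= 1
```

View pics/g15.png

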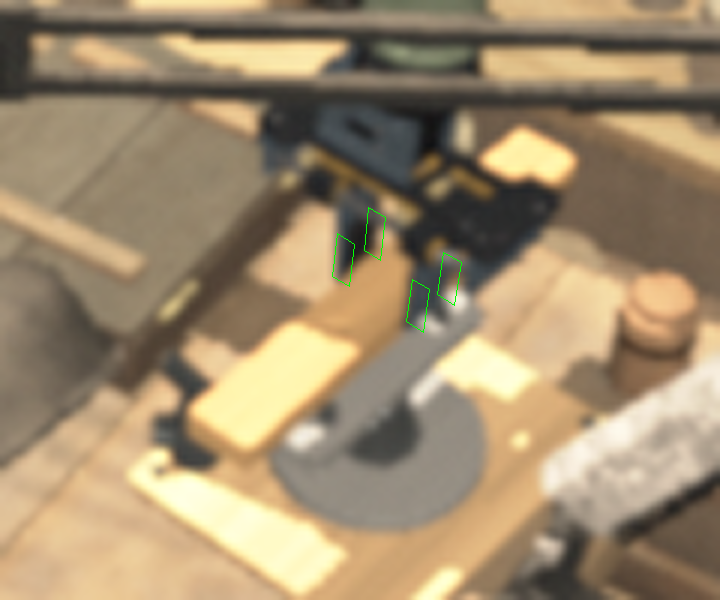

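View pics/g15t.png

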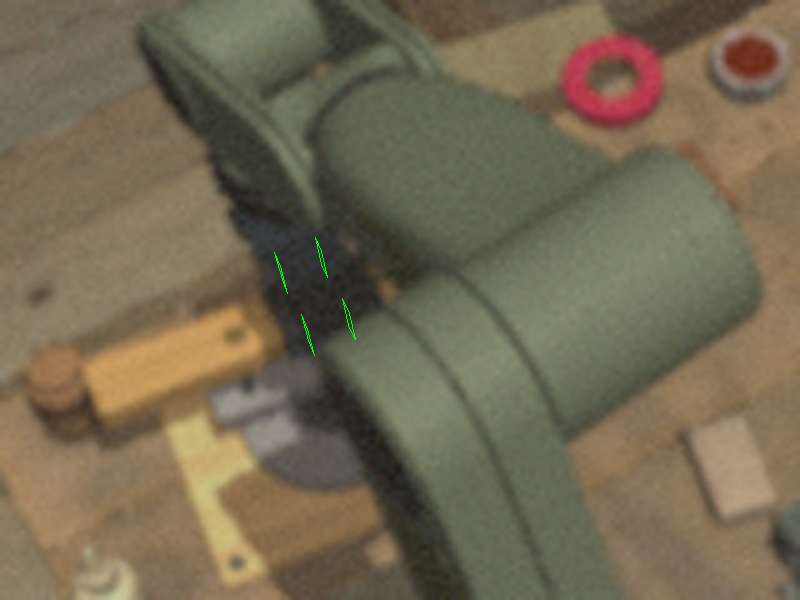

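Run:
```python
from h import *
Z=lambda x,y,f,u0,v0:(x/f+u0-.5,y/f+v0-.5)
zt=.2438-.0651
h=ray("top",*Z(234,336,5,130,160),zt); pn=ray("top",*Z(248,388,5,130,160),.109); pn9=ray("top",*Z(238,343,6,140,180),.109)
print("top hole",h,"pin",pn,pn9,"diff",h-pn)
a=ray("side",*Z(221.5,427.5,6,240,130),zt); b=ray("side",*Z(549.5,142.5,6,240,130),zt)
pa=ray("side",293.3,197.7,.109);pb=ray("side",312.7,181.1,.109)
print("side rail ends",a,b,np.linalg.norm(a-b),"mid",(a+b)/2,"pinmid",(pa+pb)/2,"pins",pa,pb)
p,d=load("side","15");W=cloud("side",d)
for (x,y) in((230,410),(270,370),(530,150)):
    u,v=Z(x,y,6,240,130);print(W[int(round(v)),int(round(u))])
p,d=load("top","15");W=cloud("top",d)
for (x,y) in((120,390),(200,340)):
    u,v=Z(x,y,5,130,160);print(W[int(round(v)),int(round(u))])
zoom("side",load("side","15")[0],255,180,310,215,14,"pics/g15z.png")
```

```text
top hole [0.5664536  0.28652842 0.1787    ] pin [0.56149347 0.28754065 0.109     ] [0.56326304 0.28690376 0.109     ] diff [ 0.00496014 -0.00101223  0.0697    ]
side rail ends [0.59810373 0.05459028 0.1787    ] [0.55605754 0.38754643 0.1787    ] 0.33560048490280253 mid [0.57708064 0.22106835 0.1787    ] pinmid [0.57939772 0.21585954 0.109     ] pins [0.58578424 0.15636303 0.109     ] [0.5730112  0.27535605 0.109     ]
[0.59476505 0.06517635 0.18285401]
[0.58128606 0.1076118  0.17841514]
[0.55421692 0.37078664 0.1835235 ]
[0.54236286 0.37352603 0.18248893]
[0.56830716 0.3098783  0.17843467]
```

View pics/g15z.png

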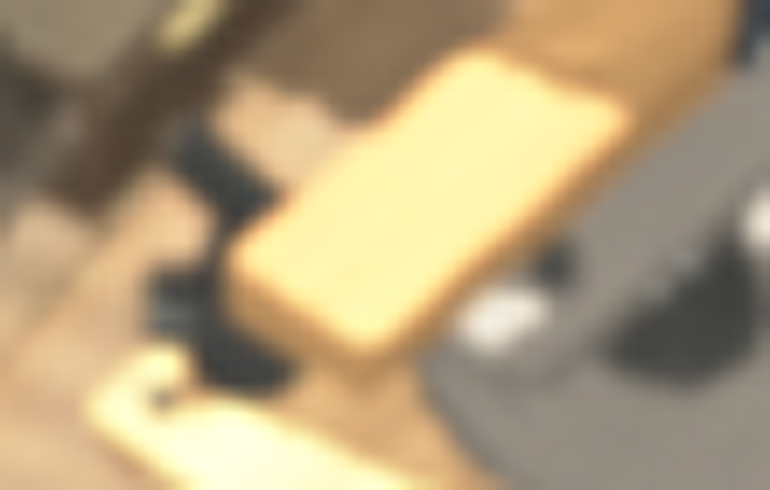

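```bash
python3 -m creep '[[[0.0005,0.0,0.02],0,0.03],[[0.0005,0.0,0.04],0,0.03],[[0.0005,0.0,0.041],0,0.03],[[0.0005,0.0,0.041],0,0.03]]' 50
python3 - <<'E'
from h import *
go(.578,.2235,.245,.122)
p,d=snap("side","16"); zoom("side",p,250,150,340,220,8.5,"pics/g16.png")
p,d=snap("top","16"); zoom("top",p,130,190,220,260,8.5,"pics/g16t.png")
E
```

```text
time_s: 19.6
ee_pos: [0.5774, 0.2215, 0.2038]
eef_rot: [2.081, 2.347, -0.012]
contact_force: [0.7, -0.1, -3.2]
width: 0.0457
t 19.6 pos [0.5774 0.2215 0.2038] yaw_y 0.12 tilt 0.52 F [ 0.7 -0.1 -3.2] w 0.0457 j [ 0.35  0.45  1.59 -0.01  1.11  0.24]
shift [ 0.0016  0.0008 -0.0412] turn -0.002 rows>= 1
```

View pics/g16.png

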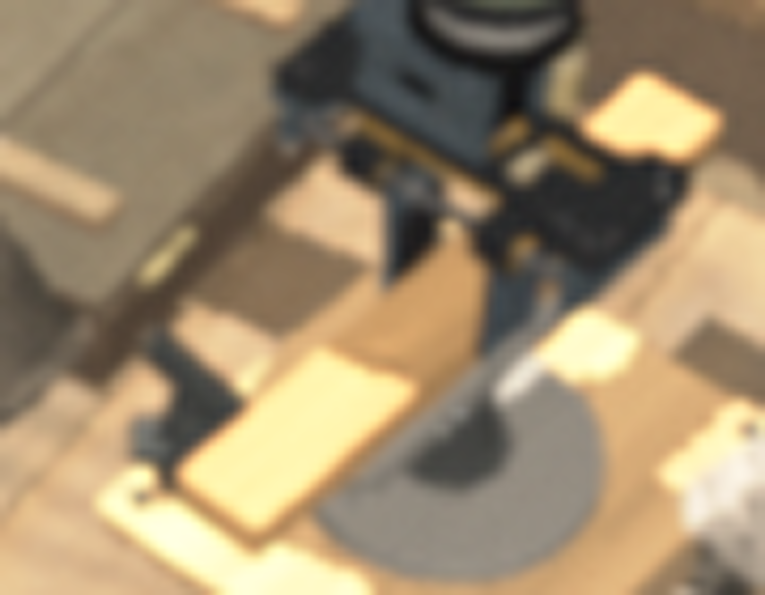

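View pics/g16t.png

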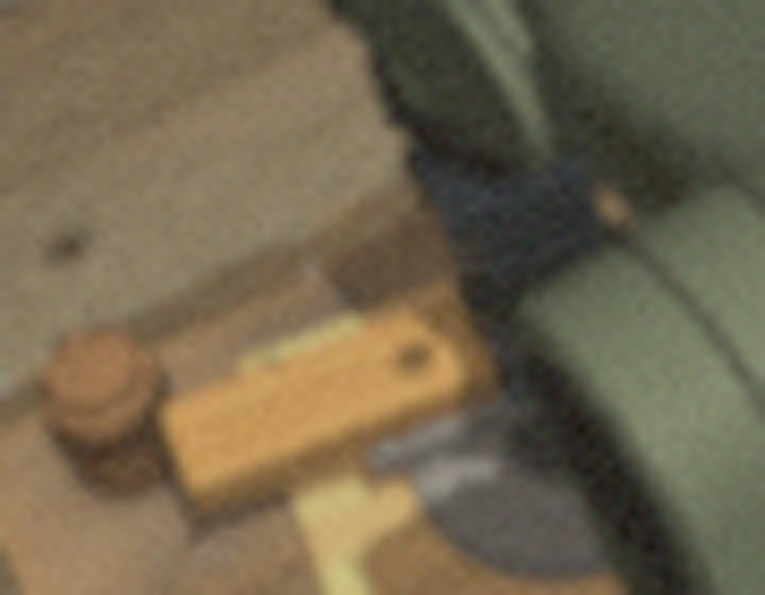

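Run:
```python
from h import *
Z=lambda x,y,f,u0,v0:(x/f+u0-.5,y/f+v0-.5)
jx=np.array([.993,.121,0]);jy=np.array([-.121,.993,0])
for zt in(.139,.142,.145):
    h=ray("top",*Z(413,356,8.5,130,190),zt)
    d1=h-ray("top",179.1-.4,236.9,.109)
    a=ray("side",*Z(219,505,8.5,250,150),zt); b=ray("side",*Z(687,96,8.5,250,150),zt)
    pa=ray("side",293.3,197.7,.109);pb=ray("side",312.7,181.1,.109)
    d2=(a+b)/2-(pa+pb)/2; d3=a+.17*(jy)-(pa+pb)/2
    print(zt,"top",(d1@jx).round(4),(d1@jy).round(4),"side mid",(d2@jx).round(4),(d2@jy).round(4),"len",np.linalg.norm(a-b).round(3),"nearend",(d3@jx).round(4),(d3@jy).round(4))
```

```text
0.139 top 0.0057 -0.0042 side mid 0.0001 0.0026 len 0.341 nearend 0.0001 0.002
0.142 top 0.0039 -0.0041 side mid 0.0016 0.0002 len 0.34 nearend 0.0016 0.0001
0.145 top 0.0021 -0.0039 side mid 0.0032 -0.0022 len 0.34 nearend 0.0032 -0.0019
```

```bash
python3 -m creep '[[[0.001,0.0,0.005],0,0.03],[[0.001,0.0,0.010],0,0.03],[[0.001,0.0,0.012],0,0.03],[[0.001,0.0,0.012],0,0.03]]' 50
python3 - <<'E'
from h import *
print(telemetry.get_obs()['wrist_torque'])
go(.578,.2235,.182,.122)
E
```

```text
time_s: 20.1
ee_pos: [0.5777, 0.223, 0.1925]
eef_rot: [2.08, 2.347, -0.009]
contact_force: [0.0, 0.4, -4.1]
width: 0.0455
[ 0.02560702 -0.08034136 -0.04427873]
t 20.1 pos [0.5777 0.223  0.1925] yaw_y 0.12 tilt 0.47 F [ 0.   0.4 -4.1] w 0.0455 j [ 0.35  0.46  1.6  -0.01  1.08  0.24]
shift [0.0006 0.0004 0.0104] turn -0.002 rows>= 1
```

```bash
python3 -m creep '[[[0,0.0,0.002],0,0.03],[[0,0.0,0.004],0,0.03],[[0,0.0,0.005],0,0.03],[[0,0.0,0.005],0,0.03]]' 50
python3 - <<'E'
from h import *
print(telemetry.get_obs()['wrist_torque'])
go(.578,.2235,.182,.122)
E
```

```text
time_s: 20.5
ee_pos: [0.5776, 0.2229, 0.1872]
eef_rot: [2.08, 2.347, -0.01]
contact_force: [-0.1, 0.3, -3.4]
width: 0.0458
[ 0.05581044 -0.09202815 -0.03077814]
t 20.5 pos [0.5776 0.2229 0.1872] yaw_y 0.121 tilt 0.48 F [-0.1  0.3 -3.4] w 0.0458 j [ 0.35  0.47  1.61 -0.01  1.07  0.24]
shift [0.0006 0.0005 0.0052] turn -0.001 rows>= 1
```

```bash
python3 -m creep '[[[0,0.0,0.002],0,0.03],[[0,0.0,0.004],0,0.03],[[0,0.0,0.006],0,0.03],[[0,0.0,0.006],0,0.03]]' 50
python3 - <<'E'
from h import *
print(telemetry.get_obs()['wrist_torque'])
go(.578,.2235,.182,.122)
p,d=snap("side","17"); zoom("side",p,250,150,340,220,8.5,"pics/g17.png")
p,d=snap("top","17"); zoom("top",p,130,190,220,260,8.5,"pics/g17t.png")
E
```

```text
time_s: 20.9
ee_pos: [0.5776, 0.2229, 0.1822]
eef_rot: [2.08, 2.347, -0.009]
contact_force: [-2.8, -0.4, 1.9]
width: 0.0453
[-0.03456959  0.23427151  0.0204221 ]
t 20.9 pos [0.5776 0.2229 0.1822] yaw_y 0.121 tilt 0.47 F [-2.8 -0.4  1.9] w 0.0453 j [ 0.35  0.47  1.61 -0.01  1.06  0.24]
shift [0.0006 0.0005 0.0002] turn -0.001 rows>= 1
```

View pics/g17.png

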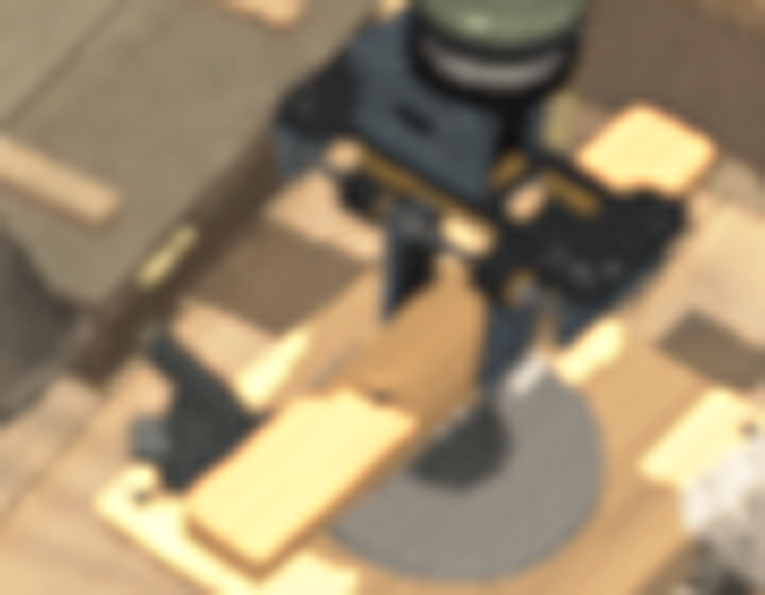

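View pics/g17t.png

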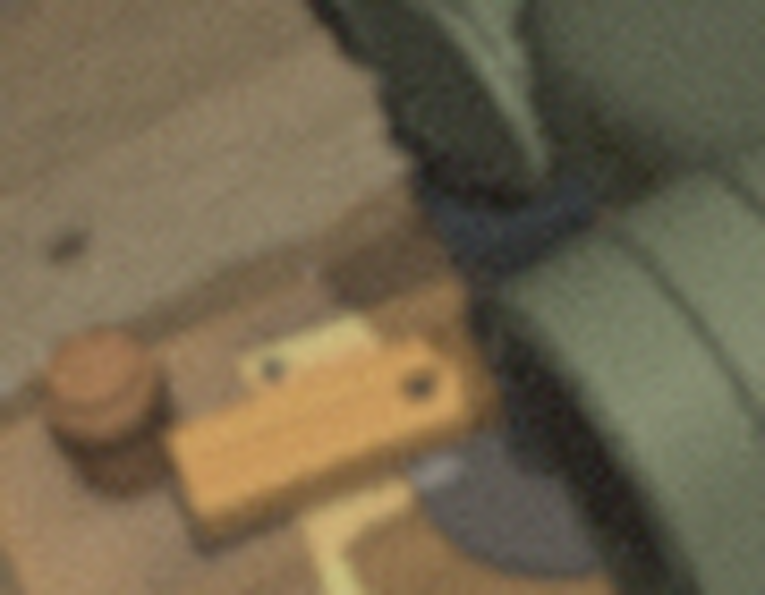

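```bash
python3 -m creep '[[[0,0.0,0.002],0,0.03],[[0,0.0,0.004],0,0.03],[[0,0.0,0.005],0,0.03],[[0,0.0,0.005],0,0.03]]' 50
python3 - <<'E'
from h import *
print(telemetry.get_obs()['wrist_torque'])
go(.578,.2235,.182,.122)
E
```

```text
time_s: 21.4
ee_pos: [0.5775, 0.2228, 0.182]
eef_rot: [2.079, 2.346, -0.005]
contact_force: [-8.1, -3.3, 23.7]
width: 0.0459
[-0.51932535  1.54029389 -0.00224278]
t 21.4 pos [0.5775 0.2228 0.182 ] yaw_y 0.12 tilt 0.45 F [-8.1 -3.3 23.7] w 0.0459 j [ 0.35  0.47  1.62 -0.01  1.05  0.24]
shift [0.0006 0.0006 0.    ] turn -0.002 rows>= 1
```

```bash
python3 -m creep '[[[0,0.0,0],0,0.045],[[0,0.0,0],0,0.06],[[0,0.0,0],0,0.075],[[0,0.0,0],0,0.075],[[0,0.0,-0.02],0,0.075],[[0,0.0,-0.07],0,0.075],[[0,0,-0.12],0,0.075],[[-0.05,0,-0.12],0,0.075],[[-0.1,0,-0.12],0,0.075],[[-0.15,0,-0.12],0,0.075],[[-0.2,0,-0.12],0,0.075],[[-0.2,0,-0.12],0,0.075]]' 20
python3 - <<'E'
from h import *
go(.578,.2235,.182,.122)
p,d=snap("side","18"); zoom("side",p,250,150,340,220,8.5,"pics/g18.png")
W=cloud("side",d).reshape(-1,3);S=W[(W[:,0]>.48)&(W[:,0]<.68)&(W[:,1]>.03)&(W[:,1]<.42)&(W[:,2]>.108)&(W[:,2]<.13)]
print(len(S),np.median(S,0),cv2.minAreaRect((S[:,:2]*1000).astype(np.float32)))
A=np.c_[S[:,:2],np.ones(len(S))];print("plane",np.linalg.lstsq(A,S[:,2],rcond=None)[0])
p,d=snap("top","18"); zoom("top",p,130,190,250,280,6.5,"pics/g18t.png")
cv2.imwrite("pics/top18.png",p[:,:,::-1])
W=cloud("top",d).reshape(-1,3);S=W[(W[:,0]>.48)&(W[:,0]<.68)&(W[:,1]>.03)&(W[:,1]<.42)&(W[:,2]>.108)&(W[:,2]<.13)]
print(len(S),np.median(S,0),cv2.minAreaRect((S[:,:2]*1000).astype(np.float32)))
E
```

```text
time_s: 22.6
ee_pos: [0.6017, 0.0196, 0.3031]
eef_rot: [2.085, 2.338, -0.009]
contact_force: [-1.0, 0.8, -0.4]
width: 0.0752
t 22.6 pos [0.6017 0.0196 0.3031] yaw_y 0.114 tilt 0.59 F [-1.   0.8 -0.4] w 0.0752 j [ 0.02  0.36  1.48 -0.01  1.3  -0.09]
shift [ 0.2065 -0.0006  0.119 ] turn -0.008 rows>= 5
782 [0.58214084 0.2147155  0.11515706] ((578.4826049804688, 220.80027770996094), (50.828041076660156, 344.86163330078125), 7.328677654266357)
plane [-0.0129157  -0.0014542   0.12286197]
911 [0.57055412 0.25217153 0.11705366] ((573.5260620117188, 245.87400817871094), (56.887481689453125, 300.90606689453125), 6.049386978149414)
```

View pics/g18.png

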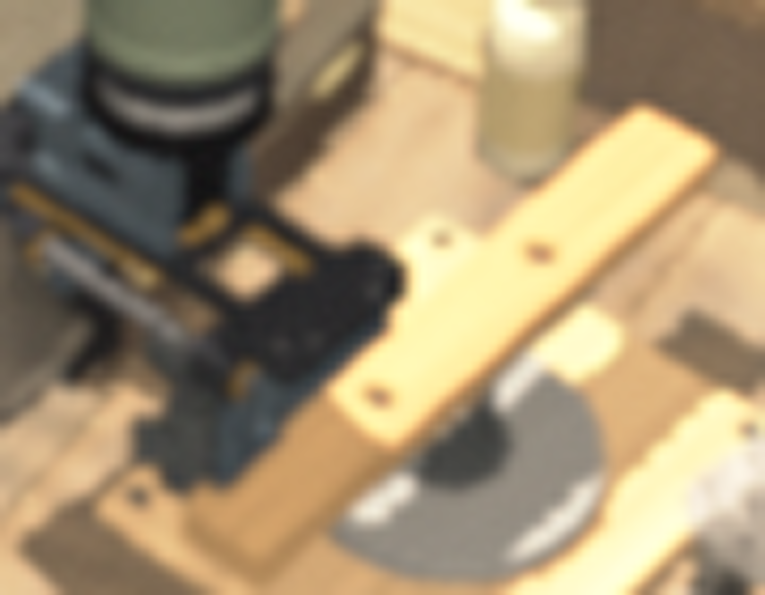

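View pics/g18t.png

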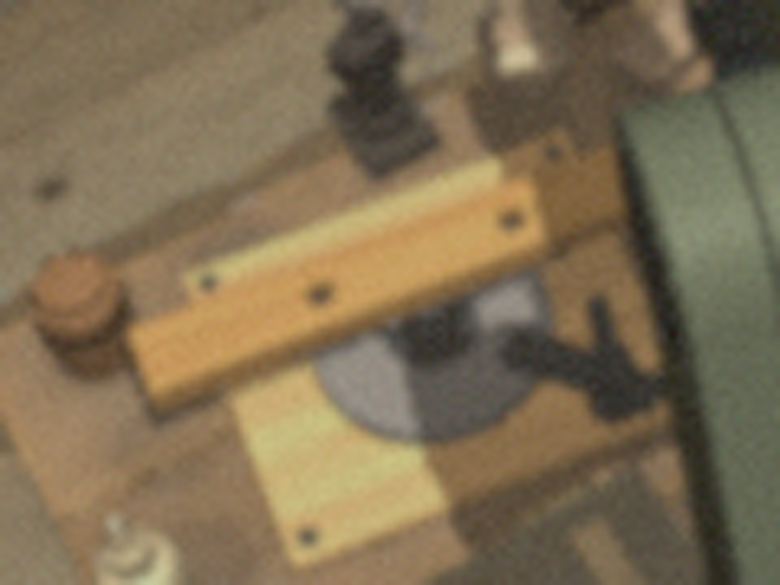

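View pics/top18.png

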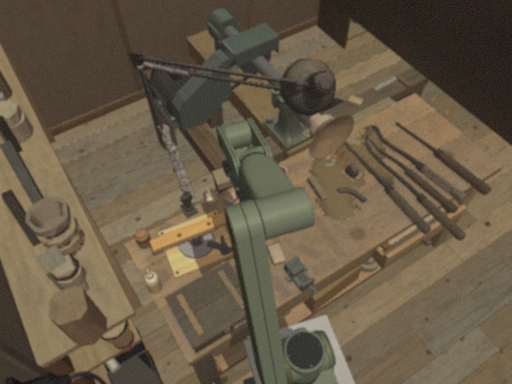

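Run:
```python
from h import *
zoom("top",load("top","18")[0],215,130,365,290,4,"pics/z18.png")
zoom("side",load("side","2")[0],130,190,330,340,4,"pics/z2s.png")
```

```text
(no output)
```

View pics/z18.png

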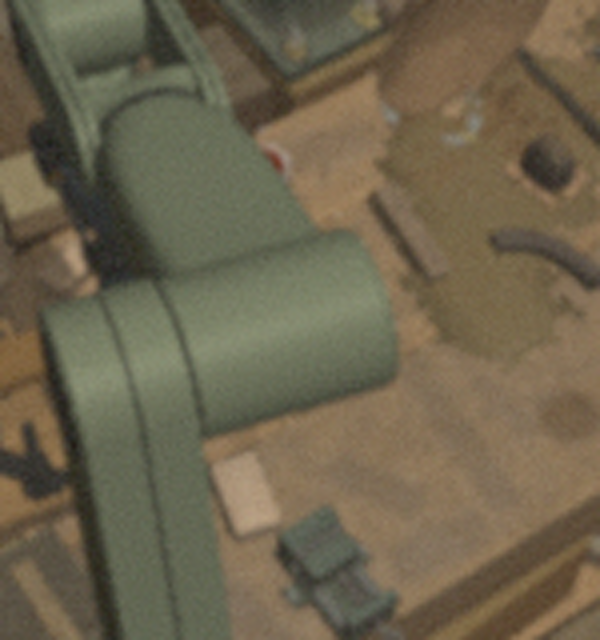

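View pics/z2s.png

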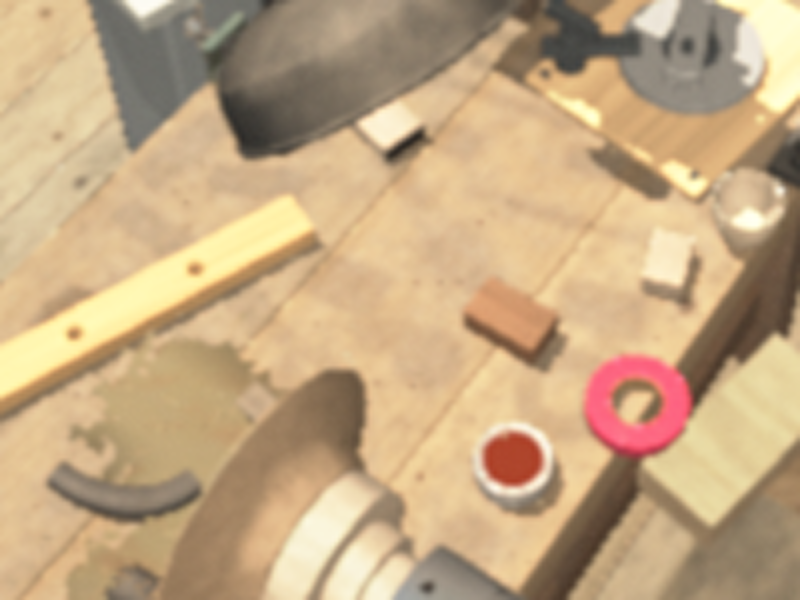

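Run:
```python
from h import *
p,d=load("top","18");W=cloud("top",d)
for (u,v) in [(312,181),(317,187),(322,194),(324,198),(310,190),(330,190),(350,170),(335,180)]: print(u,v,W[v,u].round(3),p[v,u])
zoom("top",p,295,155,375,215,9,"pics/z18b.png")
for n,t in(("side","2"),):
    p,d=load(n,t);W=cloud(n,d)
    for (u,v) in [(194,290),(192,288),(160,335),(163,338)]: print(n,u,v,W[v,u].round(3),p[v,u])
```

```text
312 181 [ 0.701 -0.316  0.033] [121 104  83]
317 187 [ 0.663 -0.323  0.036] [131 112  91]
322 194 [ 0.627 -0.333  0.029] [128 107  88]
324 198 [ 0.601 -0.33   0.038] [118 100  81]
310 190 [ 0.68  -0.301  0.001] [142 116  89]
330 190 [ 0.652 -0.383  0.002] [118 101  72]
350 170 [ 0.694 -0.487  0.051] [60 56 49]
335 180 [ 0.691 -0.422  0.009] [120 103  74]
side 194 290 [ 0.62  -0.34   0.032] [198 169 137]
side 192 288 [ 0.611 -0.341  0.034] [203 174 139]
side 160 335 [ 0.696 -0.516  0.065] [158 137 109]
side 163 338 [ 0.711 -0.515  0.066] [148 131 112]
```

View pics/z18b.png

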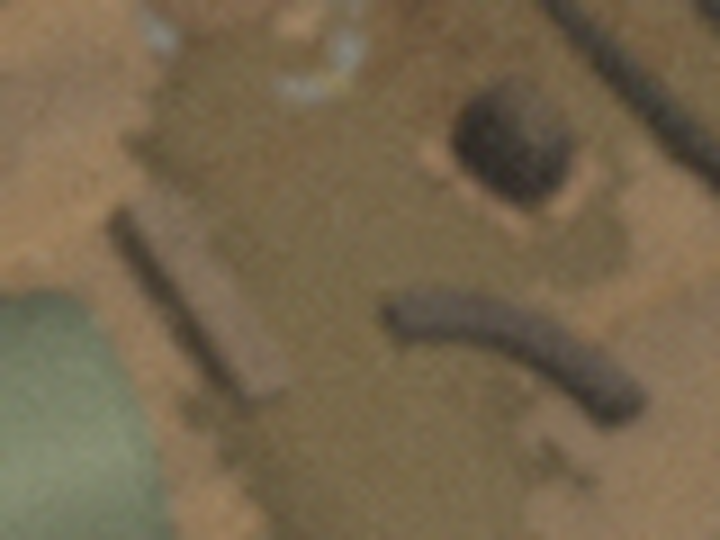

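Run:
```python
from h import *
def m(n,t,box,zr):
    p,d=load(n,t);W=cloud(n,d);mask=(W[...,0]>box[0])&(W[...,0]<box[1])&(W[...,1]>box[2])&(W[...,1]<box[3])&(W[...,2]>zr[0])&(W[...,2]<zr[1])
    nl,l,s,c=cv2.connectedComponentsWithStats(mask.astype(np.uint8)); k=1+np.argmax(s[1:,4]); S=W[l==k]
    r=cv2.minAreaRect((S[:,:2]*1000).astype(np.float32)); print(n,t,len(S),np.median(S,0).round(4),[np.round(x,1) for x in r],p[l==k].mean(0).round())
m("top","0",(.6,.8,-.22,-.02),(.021,.04)); m("side","2",(.6,.8,-.22,-.02),(.021,.04)); m("top","12",(.6,.8,-.22,-.02),(.021,.04)); m("side","11",(.6,.8,-.22,-.02),(.021,.04))
m("top","0",(.36,.5,-.12,0.02),(.016,.035)); m("side","2",(.36,.55,-.12,0.02),(.016,.035)); m("top","18",(.36,.5,-.12,0.02),(.016,.035));m("side","14",(.36,.5,-.12,0.02),(.016,.035))
m("top","18",(.55,.75,-.38,-.27),(.016,.055));m("top","11",(.55,.75,-.38,-.27),(.016,.055))
zoom("top",load("top","0")[0],245,180,295,275,7,"pics/b0.png")
zoom("side",load("side","11")[0],205,205,285,285,7,"pics/b11.png")
```

```text
top 0 165 [ 0.6879 -0.1099  0.0296] [array([ 689.5, -111.4]), array([79.7, 49.9]), np.float64(13.8)] [129.  95.  68.]
side 2 252 [ 0.6943 -0.1181  0.0289] [array([ 693. , -116.4]), array([77.1, 47.2]), np.float64(15.4)] [206. 151. 109.]
top 12 172 [ 0.6873 -0.109   0.0301] [array([ 690.5, -110.2]), array([80. , 49.3]), np.float64(15.7)] [124.  92.  65.]
side 11 251 [ 0.6943 -0.118   0.0287] [array([ 692.4, -115.2]), array([77.1, 49. ]), np.float64(16.0)] [207. 152. 110.]
top 0 237 [ 0.4278 -0.0559  0.0242] [array([428., -57.]), array([48.1, 87. ]), np.float64(88.9)] [104.  90.  74.]
side 2 122 [ 0.4531 -0.0644  0.0224] [array([451.6, -63.7]), array([47.6, 49.9]), np.float64(3.1)] [234. 216. 183.]
top 18 235 [ 0.4263 -0.0571  0.0244] [array([429.1, -57.3]), array([86.2, 49.6]), np.float64(0.2)] [163. 141. 115.]
side 14 119 [ 0.4531 -0.0661  0.0234] [array([451.5, -63.3]), array([49.3, 47.7]), np.float64(0.2)] [169. 147. 120.]
top 18 185 [ 0.6629 -0.3247  0.0325] [array([ 664.7, -327.7]), array([130.4,  31.8]), np.float64(7.4)] [117. 100.  80.]
top 11 183 [ 0.6621 -0.3254  0.033 ] [array([ 665.7, -326.8]), array([135.2,  29.2]), np.float64(7.2)] [117. 100.  80.]
```

View pics/b0.png

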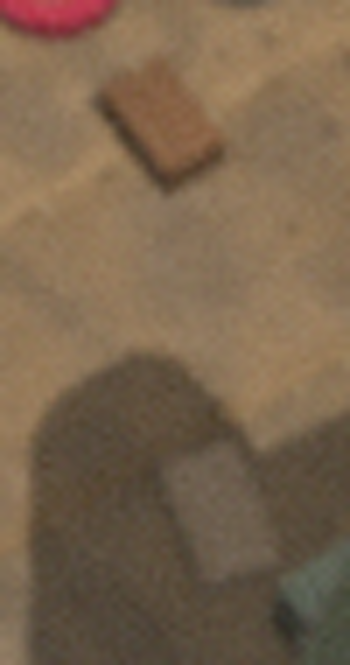

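View pics/b11.png

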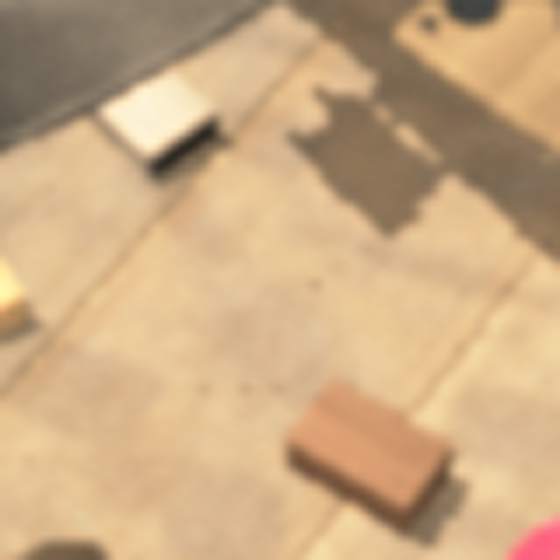

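Run:
```python
from h import *
for n,t in(("top","0"),("side","0"),("side","11")):
    p,d=load(n,t);W=cloud(n,d).reshape(-1,3)
    S=W[(W[:,0]>.5)&(W[:,0]<.9)&(W[:,1]>-.34)&(W[:,1]<.1)&(W[:,2]>.05)&(W[:,2]<.6)]
    H,_,_=np.histogram2d(S[:,0],S[:,1],bins=[np.arange(.5,.91,.05),np.arange(-.35,.11,.05)]); print(n,t);print(H.astype(int))
    print([ (S[(S[:,0]>a)&(S[:,0]<a+.1)&(S[:,1]<-.2)][:,2].min().round(2) if len(S[(S[:,0]>a)&(S[:,0]<a+.1)&(S[:,1]<-.2)]) else None) for a in(.5,.6,.7,.8)])
# B rays
Z=lambda x,y:(x/7+245-.5,y/7+180-.5)
for z in(.025,):
    for q in((165,480),(235,440),(278,560),(210,582)): print(ray("top",*Z(*q),z).round(4))
    print('A')
    for q in((100,100),(160,55),(222,140),(170,190)): print(ray("top",*Z(*q),.03).round(4))
go=__import__('h').go; go(.6915,-.1135,.20,-1.31)
```

```text
top 0
[[  0   0   0   0   0   0   0   0   0]
 [  0   0   0   0   0   0   0   0   0]
 [  0   0   0   0   0   0   0   0   0]
 [100 243 370  46   0   0   0   0   0]
 [  5   0  45 120   0   0   0   0   2]
 [100   0   5  22   0   0   0   0   5]
 [  2   0   8   0   0   0   0   0   0]
 [  7   0   0   0   0   0   0   0   4]]
[None, np.float64(0.47), np.float64(0.12), np.float64(0.19)]
side 0
[[ 0  0  0  0  0  0  0  0  0]
 [ 0  0  0  0  0  0  0  0  0]
 [ 0  0  0  0  0  0  0  0  0]
 [18  0  0  0  0  0  0  0  0]
 [69  0 11  2  0  0  0  0  3]
 [92  0 22 17  0  0  0  0 10]
 [54  0 17  0  0  0  0  1  3]
 [ 0  0  0  0  0  0  0  0 19]]
[None, np.float64(0.56), np.float64(0.16), np.float64(0.59)]
side 11
[[ 0  0  0  0  0  0  0  0  0]
 [ 0  0  0  0  0  0  0  0  0]
 [ 0  0  0  0  0  0  0  0  0]
 [16  0  0  0  0  0  0  0  0]
 [71  0  9  2  0  0  0  0  4]
 [95  0 22 15  0  0  0  0 14]
 [57  0 13  0  0  0  0  1  2]
 [ 0  0  0  0  0  0  0  0 17]]
[None, np.float64(0.56), np.float64(0.17), np.float64(0.59)]
[ 0.4553 -0.035   0.025 ]
[ 0.4673 -0.0808  0.025 ]
[ 0.3891 -0.079   0.025 ]
[ 0.3878 -0.0389  0.025 ]
A
[ 0.7101 -0.0778  0.03  ]
[ 0.7306 -0.1229  0.03  ]
[ 0.6598 -0.1387  0.03  ]
[ 0.6355 -0.0978  0.03  ]
t 22.7 pos [0.6013 0.0242 0.303 ] yaw_y 0.118 tilt 0.39 F [-0.5  0.1  0.2] w 0.0751 j [ 0.02  0.36  1.48 -0.01  1.3  -0.09]
shift [-0.1467  0.0732  0.1041] turn 1.428 rows>= 10
```

Run:
```python
from h import *
for n in("top","side"):
    p,d=load(n,"18");W=cloud(n,d).reshape(-1,3)
    S=W[(W[:,0]>.2)&(W[:,0]<.75)&(abs(W[:,1]-.02)<.14)&(W[:,2]>.33)]
    for a in np.arange(.2,.75,.05):
        q=S[(S[:,0]>a)&(S[:,0]<a+.05)]; 
        if len(q): print(n,a.round(2),len(q),q[:,2].min().round(2),q[:,2].max().round(2),q[:,1].min().round(2),q[:,1].max().round(2))
```

```text
top 0.2 1068 0.55 0.75 -0.05 0.15
top 0.25 530 0.65 0.72 -0.03 0.15
top 0.3 527 0.61 0.71 -0.03 0.07
top 0.35 418 0.61 0.69 -0.03 0.07
top 0.4 428 0.57 0.67 -0.03 0.08
top 0.45 344 0.55 0.65 -0.03 0.08
top 0.5 329 0.33 0.63 -0.03 0.08
top 0.55 820 0.33 0.62 -0.03 0.09
top 0.6 197 0.33 0.61 -0.03 0.09
top 0.65 43 0.33 0.35 0.05 0.07
top 0.7 209 0.61 0.67 -0.12 -0.05
side 0.2 1238 0.61 0.75 -0.05 0.15
side 0.25 1007 0.63 0.73 -0.05 0.15
side 0.3 649 0.6 0.71 -0.04 0.06
side 0.35 680 0.59 0.69 -0.04 0.07
side 0.4 648 0.57 0.67 -0.04 0.07
side 0.45 933 0.55 0.65 -0.04 0.08
side 0.5 732 0.33 0.63 -0.04 0.08
side 0.55 778 0.33 0.62 -0.04 0.08
side 0.6 1623 0.33 0.61 -0.04 0.08
side 0.65 227 0.33 0.35 -0.01 0.07
side 0.7 278 0.62 0.66 -0.12 -0.06
```

Run:
```python
from h import *
go(.62,-.06,.18,-1.31)
```

```text
t 22.7 pos [0.6013 0.0242 0.303 ] yaw_y 0.118 tilt 0.39 F [-0.5  0.1  0.2] w 0.0751 j [ 0.02  0.36  1.48 -0.01  1.3  -0.09]
shift [-0.085   0.0085  0.1236] turn 1.428 rows>= 10
```

```bash
python3 -m creep '[[[-0.05,0.006,0.03],0.14,0.09],[[-0.085,0.009,0.07],0.28,0.09],[[-0.085,0.009,0.11],0.42,0.09],[[-0.085,0.009,0.124],0.57,0.09],[[-0.085,0.009,0.124],0.72,0.09],[[-0.085,0.009,0.124],0.86,0.09],[[-0.085,0.009,0.124],1.0,0.09],[[-0.085,0.009,0.124],1.14,0.09],[[-0.085,0.009,0.124],1.28,0.09],[[-0.085,0.009,0.124],1.428,0.09],[[-0.085,0.009,0.124],1.428,0.09]]' 10
python3 - <<'E'
from h import *
go(.6915,-.1135,.13,-1.31)
p,d=snap("side","20"); zoom("side",p,200,170,320,290,5,"pics/g20.png",fingers())
E
```

```text
time_s: 23.8
ee_pos: [0.6207, -0.058, 0.1793]
eef_rot: [3.108, 0.411, 0.002]
contact_force: [1.1, -0.2, -0.7]
width: 0.0902
t 23.8 pos [ 0.6207 -0.058   0.1793] yaw_y -1.308 tilt 0.36 F [ 1.1 -0.2 -0.7] w 0.0902 j [-0.11  0.48  1.61 -0.01  1.05  1.2 ]
shift [0.0539 0.0716 0.0498] turn 0.002 rows>= 3
```

View pics/g20.png

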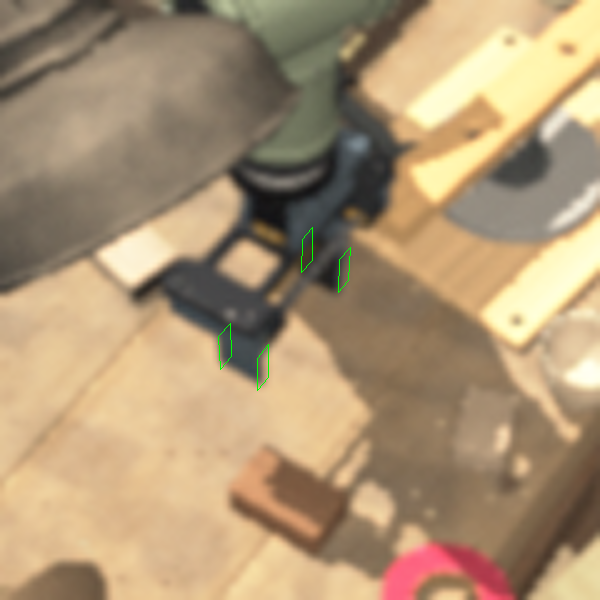

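Clear of everything; slide low over block A (rows: down first, then across).

```bash
python3 -m creep '[[[0.01,0.01,0.045],0,0.0912],[[0.03,0.04,0.05],0,0.0912],[[0.054,0.07,0.05],0,0.0912],[[0.054,0.072,0.05],0,0.0912],[[0.054,0.072,0.05],0,0.0912]]' 10
python3 - <<'E'
from h import *
go(.6915,-.1135,.085,-1.31)
p,d=snap("side","21"); zoom("side",p,200,190,320,290,6,"pics/g21.png",fingers())
E
```

```text
time_s: 24.35
ee_pos: [0.6919, -0.1136, 0.1291]
eef_rot: [3.108, 0.418, 0.0]
contact_force: [-0.0, 0.7, 0.5]
width: 0.0912
t 24.35 pos [ 0.6919 -0.1136  0.1291] yaw_y -1.303 tilt 0.32 F [-0.   0.7  0.5] w 0.0912 j [-0.18  0.64  1.46 -0.01  1.05  1.13]
shift [-0.0003 -0.0004  0.0441] turn 0.007 rows>= 1
```

View pics/g21.png

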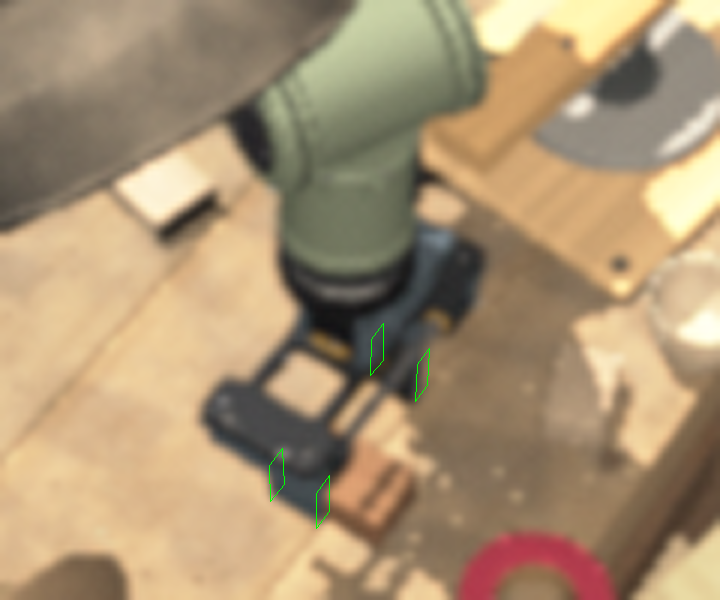

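```bash
python3 -m creep '[[[0,0,0.025],0,0.0912],[[0,0,0.047],0,0.0912],[[0,0,0.047],0,0.085],[[0,0,0.047],0,0.075],[[0,0,0.047],0,0.065],[[0,0,0.047],0,0.055],[[0,0,0.047],0,0.045],[[0,0,0.047],0,0.03],[[0,0,0.047],0,0.03]]' 10
python3 - <<'E'
from h import *
print(telemetry.get_obs()['wrist_torque'])
go(.6915,-.1135,.085,-1.31)
p,d=snap("side","22"); zoom("side",p,200,190,320,290,6,"pics/g22.png",fingers())
E
```

```text
time_s: 25.3
ee_pos: [0.6913, -0.1134, 0.0827]
eef_rot: [3.108, 0.418, -0.0]
contact_force: [-0.1, -0.3, 1.0]
width: 0.0448
[0.04566461 0.10237278 0.01270739]
t 25.3 pos [ 0.6913 -0.1134  0.0827] yaw_y -1.303 tilt 0.32 F [-0.1 -0.3  1. ] w 0.0448 j [-0.18  0.68  1.5  -0.01  0.96  1.13]
shift [ 0.0002  0.0002 -0.0023] turn 0.007 rows>= 1
```

View pics/g22.png

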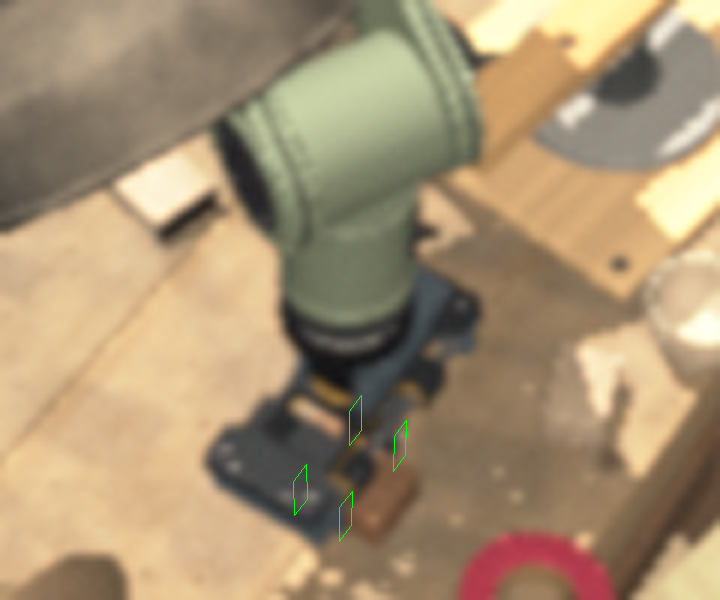

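```bash
python3 -m creep '[[[0,0,0],0,0.03],[[0,0,0],0,0.03],[[0,0,-0.02],0,0.03],[[0,0,-0.045],0,0.03],[[0,0,-0.045],0,0.03]]' 40
python3 - <<'E'
from h import *
print(telemetry.get_obs()['wrist_torque'])
go(.62,-.06,.20,-1.31)
p,d=snap("side","23"); zoom("side",p,200,170,320,290,5,"pics/g23.png",fingers())
E
```

```text
time_s: 25.85
ee_pos: [0.6932, -0.1135, 0.1311]
eef_rot: [3.106, 0.418, 0.01]
contact_force: [0.5, 0.4, 0.0]
width: 0.0451
[0.01581579 0.00298547 0.00070478]
t 25.85 pos [ 0.6932 -0.1135  0.1311] yaw_y -1.303 tilt 0.57 F [0.5 0.4 0. ] w 0.0451 j [-0.18  0.63  1.46 -0.01  1.04  1.13]
shift [-0.0561 -0.0703 -0.0698] turn 0.007 rows>= 3
```

View pics/g23.png

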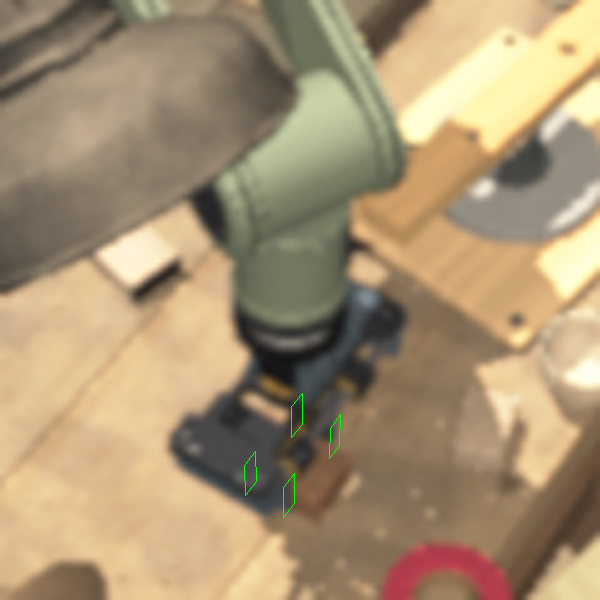

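Run:
```python
from h import *
go(.60,.0,.25,.121)
```

```text
t 25.9 pos [ 0.6922 -0.1133  0.1292] yaw_y -1.303 tilt 0.43 F [ 0.1  0.1 -0.5] w 0.0444 j [-0.18  0.64  1.46 -0.01  1.04  1.13]
shift [-0.0586 -0.1328 -0.1219] turn -1.424 rows>= 10
```

```bash
python3 -m creep '[[[-0.015,-0.03,0],0,0.03],[[-0.03,-0.065,-0.01],-0.14,0.03],[[-0.045,-0.10,-0.05],-0.28,0.03],[[-0.059,-0.133,-0.09],-0.42,0.03],[[-0.059,-0.133,-0.12],-0.57,0.03],[[-0.059,-0.133,-0.122],-0.71,0.03],[[-0.059,-0.133,-0.122],-0.85,0.03],[[-0.059,-0.133,-0.122],-1.0,0.03],[[-0.059,-0.133,-0.122],-1.14,0.03],[[-0.059,-0.133,-0.122],-1.28,0.03],[[-0.059,-0.133,-0.122],-1.424,0.03],[[-0.059,-0.133,-0.122],-1.424,0.03]]' 40
python3 - <<'E'
from h import *
go(.5705,.2835,.25,.121)
p,d=snap("side","24"); zoom("side",p,220,150,340,260,6,"pics/g24.png",fingers())
E
```

```text
time_s: 27.1
ee_pos: [0.599, 0.0001, 0.2485]
eef_rot: [2.08, 2.347, -0.006]
contact_force: [-0.3, 0.1, -1.0]
width: 0.0447
t 27.1 pos [5.990e-01 1.000e-04 2.485e-01] yaw_y 0.12 tilt 0.36 F [-0.3  0.1 -1. ] w 0.0447 j [-0.02  0.39  1.58 -0.01  1.18 -0.13]
shift [ 0.2847  0.0057 -0.0032] turn -0.001 rows>= 6
```

View pics/g24.png

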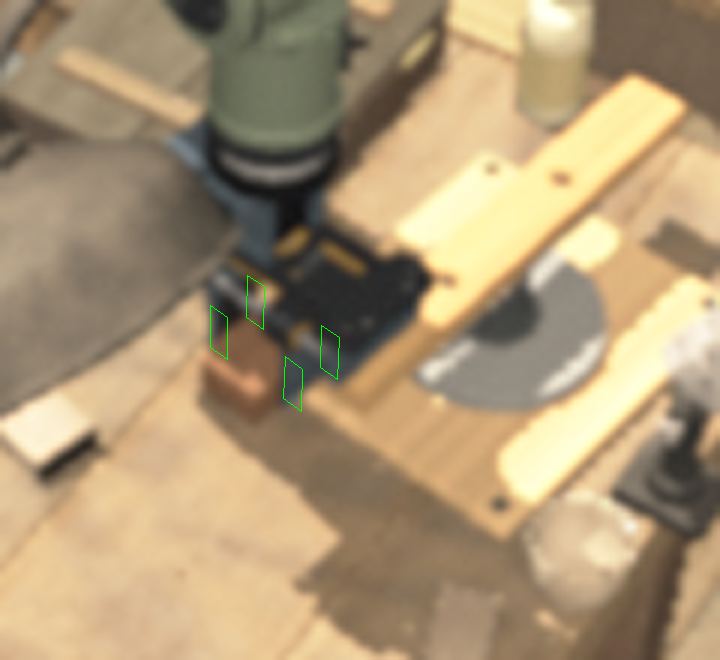

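```bash
python3 -m creep '[[[0.03,0.001,-0.003],0,0.03],[[0.07,0.001,-0.003],0,0.03],[[0.11,0.002,-0.003],0,0.03],[[0.15,0.003,-0.003],0,0.03],[[0.19,0.004,-0.003],0,0.03],[[0.23,0.005,-0.003],0,0.03],[[0.265,0.006,-0.003],0,0.03],[[0.285,0.006,-0.003],0,0.03],[[0.285,0.006,-0.003],0,0.03]]' 40
python3 - <<'E'
from h import *
go(.5705,.2835,.202,.121)
p,d=snap("side","25"); zoom("side",p,240,140,350,240,6,"pics/g25.png",fingers())
p,d=snap("top","25"); zoom("top",p,130,170,250,270,6,"pics/g25t.png",fingers())
E
```

```text
time_s: 28.05
ee_pos: [0.571, 0.286, 0.2492]
eef_rot: [2.082, 2.346, -0.006]
contact_force: [-0.1, -0.4, -1.1]
width: 0.0449
t 28.05 pos [0.571  0.286  0.2492] yaw_y 0.119 tilt 0.35 F [-0.1 -0.4 -1.1] w 0.0449 j [ 0.45  0.45  1.47 -0.01  1.22  0.33]
shift [-0.0021 -0.0008  0.0472] turn -0.002 rows>= 1
```

View pics/g25.png

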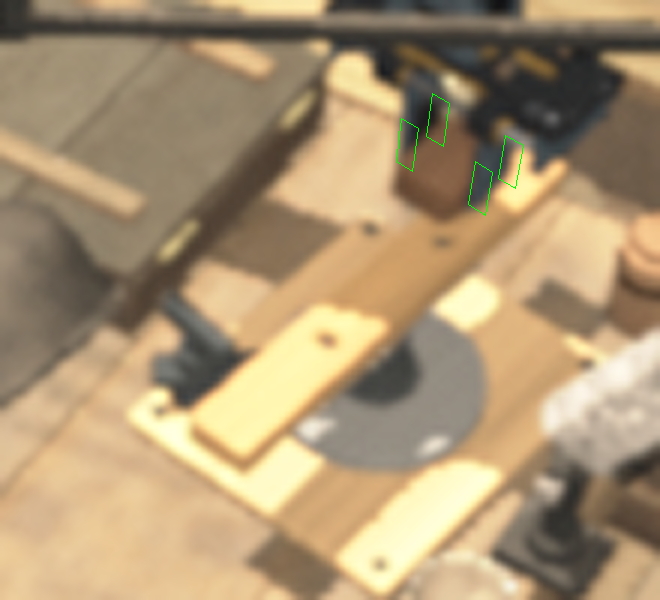

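View pics/g25t.png

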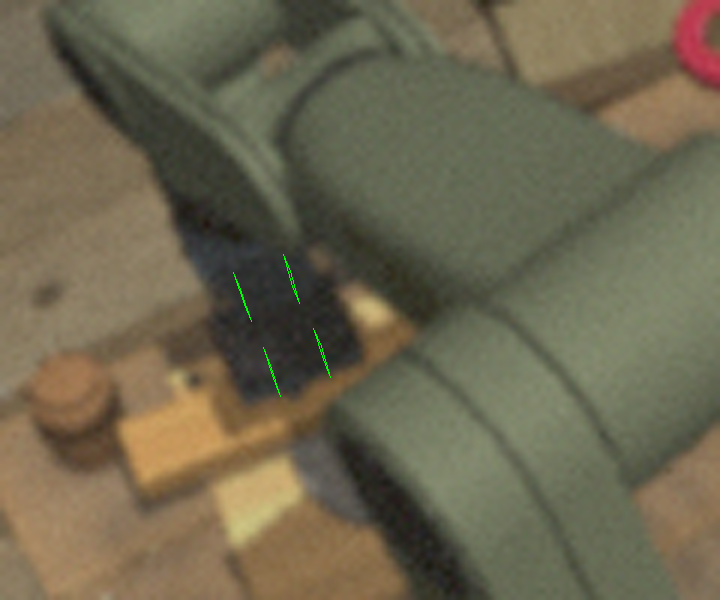

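```bash
python3 -m creep '[[[-0.001,-0.001,0.02],0,0.03],[[-0.002,-0.001,0.04],0,0.03],[[-0.002,-0.001,0.044],0,0.03],[[-0.002,-0.001,0.046],0,0.03],[[-0.002,-0.001,0.047],0,0.03],[[-0.002,-0.001,0.048],0,0.03],[[-0.002,-0.001,0.048],0,0.03]]' 40
python3 - <<'E'
from h import *
print(telemetry.get_obs()['wrist_torque'])
go(.5705,.2835,.202,.121)
E
```

```text
time_s: 28.85
ee_pos: [0.5711, 0.2808, 0.2022]
eef_rot: [2.083, 2.343, -0.006]
contact_force: [0.1, 1.6, 0.3]
width: 0.0449
[-0.01169429 -0.03923178  0.02279361]
t 28.85 pos [0.5711 0.2808 0.2022] yaw_y 0.117 tilt 0.42 F [0.1 1.6 0.3] w 0.0449 j [ 0.44  0.48  1.55 -0.01  1.12  0.33]
shift [ 0.0027 -0.0003  0.0002] turn -0.004 rows>= 1
```

```bash
python3 -m creep '[[[0,0,0.001],0,0.03],[[0,0,0.002],0,0.03],[[0,0,0.003],0,0.03],[[0,0,0.003],0,0.03]]' 40
python3 - <<'E'
from h import *
print(telemetry.get_obs()['wrist_torque'])
go(.5705,.2835,.202,.121)
E
```

```text
time_s: 29.25
ee_pos: [0.5712, 0.2809, 0.1998]
eef_rot: [2.083, 2.343, -0.004]
contact_force: [-1.1, -0.7, 3.7]
width: 0.0446
[ 0.03108478 -0.04395627  0.04042338]
t 29.25 pos [0.5712 0.2809 0.1998] yaw_y 0.117 tilt 0.42 F [-1.1 -0.7  3.7] w 0.0446 j [ 0.44  0.48  1.55 -0.01  1.11  0.33]
shift [ 0.0026 -0.0004 -0.0022] turn -0.004 rows>= 1
```

Contact (Fz 3.7 N). Release, rise, and look.

```bash
python3 -m creep '[[[0,0,0],0,0.05],[[0,0,0],0,0.065],[[0,0,0],0,0.075],[[0,0,-0.01],0,0.075],[[0,0,-0.05],0,0.075],[[0,0,-0.09],0,0.075],[[-0.05,0,-0.09],0,0.075],[[-0.10,0,-0.09],0,0.075],[[-0.15,0,-0.09],0,0.075],[[-0.20,0,-0.09],0,0.075],[[-0.25,0,-0.09],0,0.075],[[-0.25,0,-0.09],0,0.075]]' 10
python3 - <<'E'
from h import *
go(.4325,-.06,.20,-1.5708)
p,d=snap("side","26"); zoom("side",p,200,140,350,240,5,"pics/g26.png")
p,d=snap("top","26"); zoom("top",p,130,170,330,290,4,"pics/g26t.png")
E
```

```text
time_s: 30.45
ee_pos: [0.6007, 0.0276, 0.2924]
eef_rot: [2.089, 2.334, -0.006]
contact_force: [0.6, 0.2, 0.2]
width: 0.075
t 30.45 pos [0.6007 0.0276 0.2924] yaw_y 0.111 tilt 0.59 F [0.6 0.2 0.2] w 0.075 j [ 0.03  0.36  1.5  -0.01  1.27 -0.08]
shift [-0.0676 -0.1772  0.0925] turn -1.46 rows>= 10
```

View pics/g26.png

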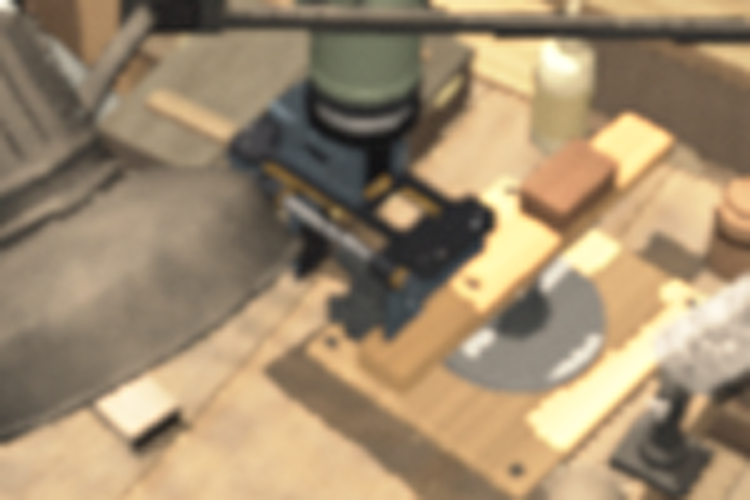

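View pics/g26t.png

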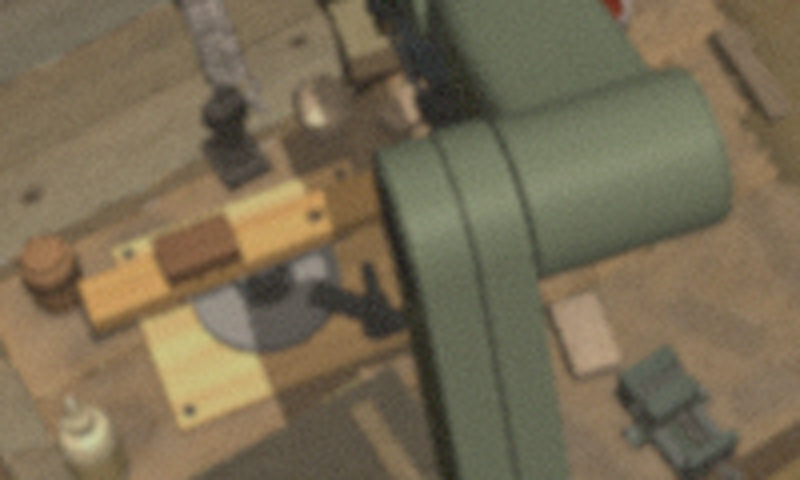

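Run:
```python
from h import *
p,d=load("top","26");W=cloud("top",d)
zoom("top",p,255,235,325,295,10,"pics/v26.png")
S=W[(W[...,0]>.25)&(W[...,0]<.5)&(W[...,1]>-.2)&(W[...,1]<-.0)&(W[...,2]>.012)&(W[...,2]<.3)]
for a in np.arange(.26,.5,.02):
    r=""
    for b in np.arange(-.2,-.0,.02):
        q=S[(S[:,0]>=a)&(S[:,0]<a+.02)&(S[:,1]>=b)&(S[:,1]<b+.02)]; r+=f"{(q[:,2].max()*1000 if len(q) else 0):5.0f}"
    print(a.round(2),r)
```

```text
0.26     0    0   61   63   62   50    0    0    0    0
0.28     0    0   48   42   43   26    0    0   12    0
0.3     0    0   26   58   60   61   20    0    0    0
0.32     0    0   18   61   60   65   57   15    0    0
0.34     0    0   15   59   61   64   65    0    0    0
0.36     0    0   14   64   63   65   61   13    0    0
0.38     0    0    0    0    0   16   29   31   30    0
0.4     0    0    0    0    0   20   36   32   26    0
0.42     0    0   13    0    0   22   33   32   32    0
0.44     0    0    0    0   15   26   37   31   32    0
0.46     0    0    0    0    0   28   30   29   30    0
0.48     0    0    0    0    0    0    0    0    0    0
```

View pics/v26.png

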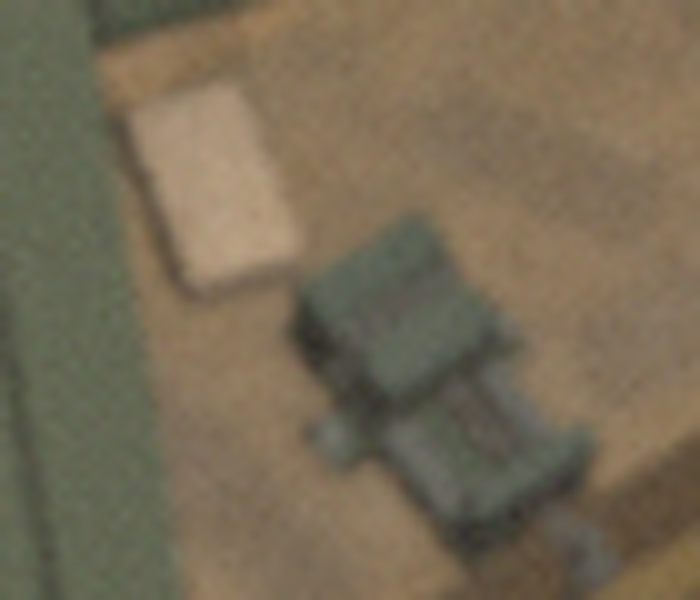

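Run:
```python
from h import *
Z=lambda x,y:(x/10+255-.5,y/10+235-.5)
c=[ray("top",*Z(*q),.0245) for q in((130,125),(235,85),(298,245),(195,285))]
c=np.array(c);print(c.round(4),c.mean(0))
d=(c[0]-c[3])+(c[1]-c[2]);print("yaw long",np.arctan2(d[1],d[0]), np.linalg.norm(d)/2, np.linalg.norm((c[0]-c[1])+(c[3]-c[2]))/2)
go(.440,-.06,.22,-1.571)
```

```text
[[ 0.4607 -0.0345  0.0245]
 [ 0.4649 -0.0797  0.0245]
 [ 0.3912 -0.0802  0.0245]
 [ 0.3872 -0.0366  0.0245]] [ 0.42602101 -0.0577433   0.0245    ]
yaw long 0.017653943454601435 0.07361211346117781 0.044569904490769564
t 30.55 pos [0.6003 0.0323 0.2922] yaw_y 0.114 tilt 0.4 F [ 0.3 -0.2  0. ] w 0.0751 j [ 0.04  0.36  1.5  -0.01  1.27 -0.08]
shift [-0.0729 -0.17    0.0721] turn -1.456 rows>= 10
```

```bash
python3 -m creep '[[[-0.03,-0.03,0],-0.14,0.0912],[[-0.06,-0.07,0.0],-0.29,0.0912],[[-0.073,-0.11,0.03],-0.44,0.0912],[[-0.073,-0.15,0.06],-0.59,0.0912],[[-0.073,-0.171,0.09],-0.73,0.0912],[[-0.073,-0.171,0.1],-0.88,0.0912],[[-0.073,-0.171,0.1],-1.03,0.0912],[[-0.073,-0.171,0.1],-1.18,0.0912],[[-0.073,-0.171,0.1],-1.33,0.0912],[[-0.073,-0.171,0.1],-1.471,0.0912],[[-0.073,-0.171,0.1],-1.471,0.0912],[[-0.073,-0.171,0.1],-1.471,0.0912]]' 10
python3 - <<'E'
from h import *
go(.438,-.061,.085,1.586)
p,d=snap("side","27"); zoom("side",p,180,170,300,270,6,"pics/g27.png",fingers())
p,d=snap("top","27"); zoom("top",p,220,180,340,290,6,"pics/g27t.png",fingers())
E
```

```text
time_s: 31.75
ee_pos: [0.4394, -0.0593, 0.1924]
eef_rot: [-0.021, 3.137, -0.009]
contact_force: [0.3, -0.2, -1.2]
width: 0.0907
t 31.75 pos [ 0.4394 -0.0593  0.1924] yaw_y 1.584 tilt 0.4 F [ 0.3 -0.2 -1.2] w 0.0907 j [-0.16  0.21  2.   -0.01  0.92 -1.74]
shift [ 0.0018 -0.001   0.1074] turn -0.002 rows>= 3
```

View pics/g27.png

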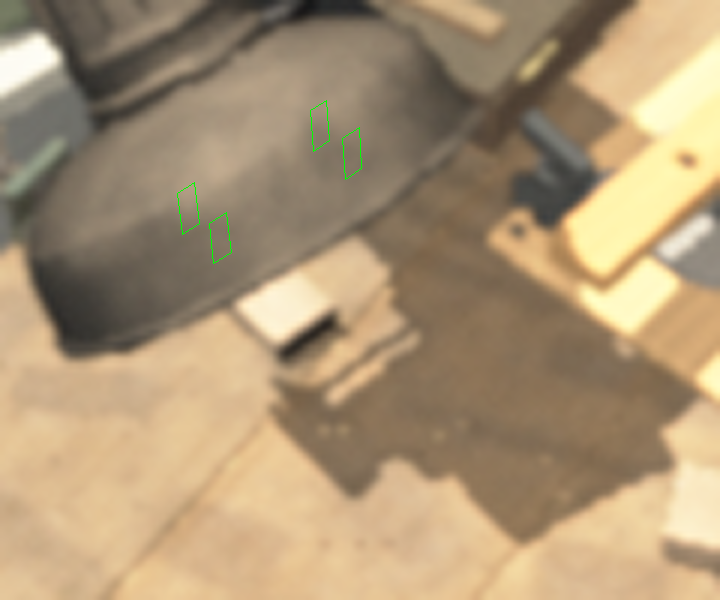

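View pics/g27t.png

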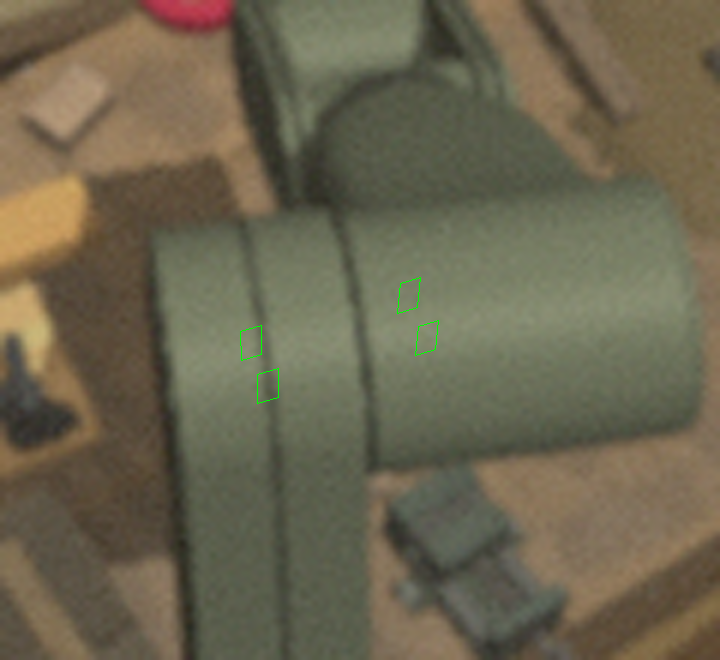

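```bash
python3 -m creep '[[[0.001,-0.001,0.04],0,0.0912],[[0.001,-0.001,0.08],0,0.0912],[[0.001,-0.001,0.1],0,0.0912],[[0.001,-0.001,0.108],0,0.0912],[[0.001,-0.001,0.108],0,0.08],[[0.001,-0.001,0.108],0,0.07],[[0.001,-0.001,0.108],0,0.06],[[0.001,-0.001,0.108],0,0.05],[[0.001,-0.001,0.108],0,0.04],[[0.001,-0.001,0.108],0,0.03],[[0.001,-0.001,0.108],0,0.03]]' 10
python3 - <<'E'
from h import *
print(telemetry.get_obs()['wrist_torque'])
go(.438,-.061,.085,1.586)
p,d=snap("side","28"); zoom("side",p,180,170,300,270,6,"pics/g28.png",fingers())
E
```

```text
time_s: 32.95
ee_pos: [0.439, -0.0614, 0.0847]
eef_rot: [-0.021, 3.137, -0.009]
contact_force: [-0.5, -0.0, 5.1]
width: 0.0479
[ 0.2633626  -0.03497896 -0.05788094]
t 32.95 pos [ 0.439  -0.0614  0.0847] yaw_y 1.584 tilt 0.43 F [-0.5 -0.   5.1] w 0.0479 j [-0.16  0.37  2.13 -0.01  0.63 -1.74]
shift [ 0.001   0.0004 -0.0003] turn -0.002 rows>= 1
```

View pics/g28.png

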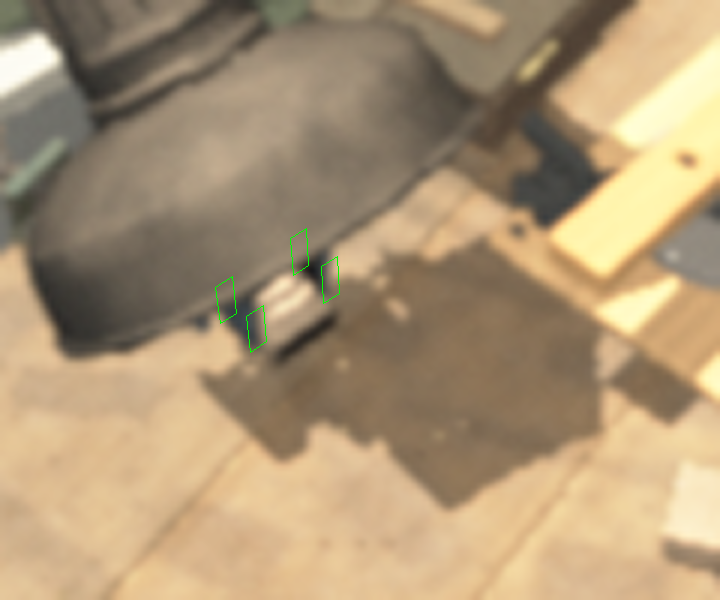

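```bash
python3 -m creep '[[[0,0,0],0,0.03],[[0,0,0],0,0.03],[[0,0,-0.02],0,0.03],[[0,0,-0.06],0,0.03],[[0,0,-0.1],0,0.03],[[0,0,-0.14],0,0.03],[[0,0,-0.17],0,0.03],[[0,0,-0.17],0,0.03]]' 45
python3 - <<'E'
from h import *
go(.5865,.1527,.255,.121)
p,d=snap("side","29"); zoom("side",p,180,150,300,270,5,"pics/g29.png",fingers())
p,d=snap("top","29"); zoom("top",p,200,150,340,290,4,"pics/g29t.png")
E
```

```text
time_s: 33.8
ee_pos: [0.44, -0.0608, 0.2585]
eef_rot: [-0.021, 3.128, -0.012]
contact_force: [1.3, 0.1, -0.4]
width: 0.0476
t 33.8 pos [ 0.44   -0.0608  0.2585] yaw_y 1.584 tilt 0.89 F [ 1.3  0.1 -0.4] w 0.0476 j [-0.16  0.14  1.9  -0.01  1.09 -1.74]
shift [-0.1493  0.2115  0.0039] turn 1.463 rows>= 10
```

View pics/g29.png

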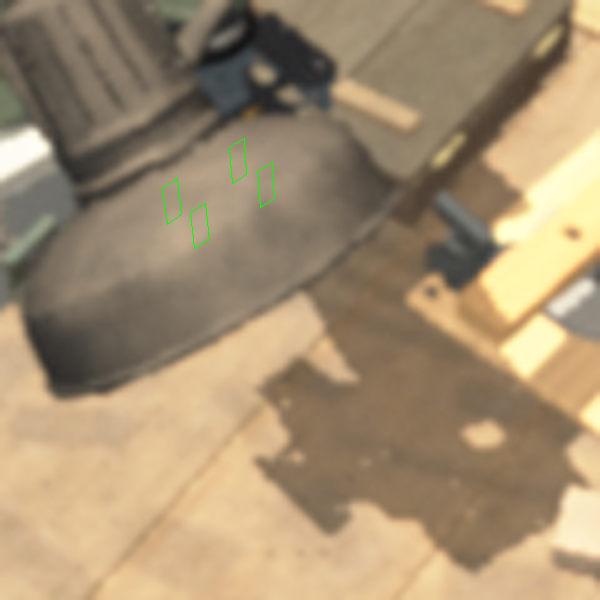

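```bash
python3 -m creep '[[[-0.015,0.02,0],0.14,0.03],[[-0.03,0.042,0],0.29,0.03],[[-0.045,0.064,0.0],0.44,0.03],[[-0.06,0.085,0],0.58,0.03],[[-0.075,0.106,0],0.73,0.03],[[-0.09,0.127,0],0.88,0.03],[[-0.105,0.148,0],1.02,0.03],[[-0.12,0.17,0],1.17,0.03],[[-0.135,0.19,0],1.32,0.03],[[-0.148,0.21,0.004],1.463,0.03],[[-0.149,0.2115,0.004],1.463,0.03],[[-0.149,0.2115,0.004],1.463,0.03]]' 45
python3 - <<'E'
from h import *
go(.5865,.1527,.202,.121)
p,d=snap("side","30"); zoom("side",p,230,130,350,240,6,"pics/g30.png",fingers())
E
```

```text
time_s: 35.1
ee_pos: [0.5832, 0.1531, 0.2476]
eef_rot: [2.076, 2.351, -0.008]
contact_force: [0.1, -0.2, -0.5]
width: 0.0477
t 35.1 pos [0.5832 0.1531 0.2476] yaw_y 0.124 tilt 0.43 F [ 0.1 -0.2 -0.5] w 0.0477 j [ 0.24  0.39  1.57 -0.01  1.18  0.12]
shift [-0.0004  0.0033  0.0456] turn 0.003 rows>= 1
```

View pics/g30.png

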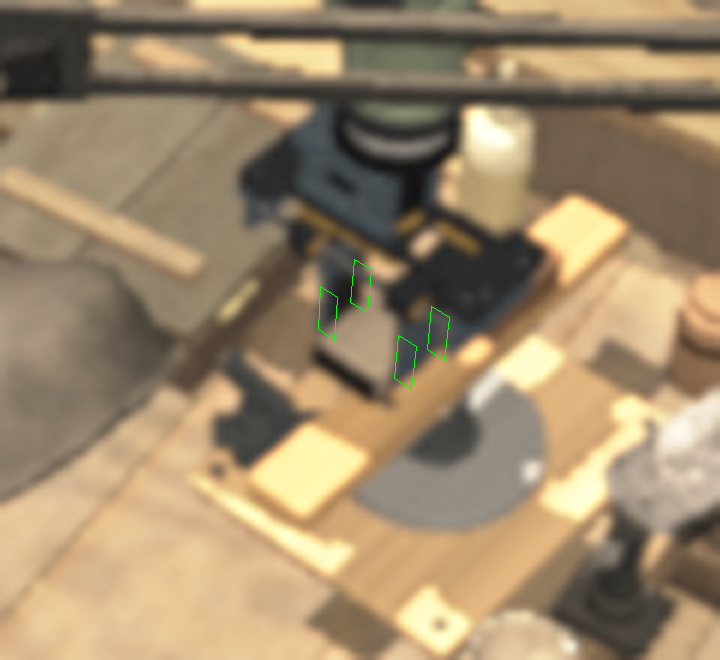

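```bash
python3 -m creep '[[[0,0.002,0.02],0,0.03],[[0,0.003,0.038],0,0.03],[[0,0.003,0.042],0,0.03],[[0,0.003,0.044],0,0.03],[[0,0.003,0.046],0,0.03],[[0,0.003,0.047],0,0.03],[[0,0.003,0.047],0,0.03]]' 45
python3 - <<'E'
from h import *
print(telemetry.get_obs()['wrist_torque'])
go(.5865,.1527,.202,.121)
E
```

```text
time_s: 35.85
ee_pos: [0.5864, 0.1525, 0.202]
eef_rot: [2.076, 2.349, -0.006]
contact_force: [-0.5, 0.1, -0.4]
width: 0.0476
[-0.04228596 -0.13174038 -0.0577768 ]
t 35.85 pos [0.5864 0.1525 0.202 ] yaw_y 0.123 tilt 0.43 F [-0.5  0.1 -0.4] w 0.0476 j [ 0.24  0.43  1.62 -0.01  1.08  0.12]
shift [ 0.0002  0.0002 -0.    ] turn 0.002 rows>= 1
```

```bash
python3 -m creep '[[[0,0,0.001],0,0.03],[[0,0,0.002],0,0.03],[[0,0,0.002],0,0.03]]' 45
python3 - <<'E'
from h import *
print(telemetry.get_obs()['wrist_torque'])
go(.5865,.1527,.202,.121)
E
```

```text
time_s: 36.15
ee_pos: [0.5864, 0.1525, 0.2019]
eef_rot: [2.075, 2.349, -0.004]
contact_force: [-3.3, -1.8, 8.4]
width: 0.0479
[-0.03691734  0.54059233  0.11543809]
t 36.15 pos [0.5864 0.1525 0.2019] yaw_y 0.124 tilt 0.44 F [-3.3 -1.8  8.4] w 0.0479 j [ 0.24  0.43  1.63 -0.01  1.08  0.12]
shift [ 0.0002  0.0001 -0.0001] turn 0.003 rows>= 1
```

Contact on the rail. Release and withdraw well clear, then check.

```bash
python3 -m creep '[[[0,0,0],0,0.055],[[0,0,0],0,0.068],[[0,0,0],0,0.075],[[0,0,-0.01],0,0.075],[[0,0,-0.05],0,0.075],[[0,0,-0.09],0,0.075],[[-0.05,-0.02,-0.09],0,0.075],[[-0.10,-0.05,-0.09],0,0.075],[[-0.14,-0.08,-0.09],0,0.075],[[-0.17,-0.12,-0.09],0,0.075],[[-0.20,-0.16,-0.09],0,0.075],[[-0.20,-0.16,-0.09],0,0.075]]' 10
python3 - <<'E'
from h import *
go(.4325,-.06,.20,-1.5708)
p,d=snap("side","31"); zoom("side",p,240,140,350,240,7,"pics/g31.png")
p,d=snap("top","31"); zoom("top",p,130,170,250,270,6.5,"pics/g31t.png"); cv2.imwrite("pics/top31.png",p[:,:,::-1])
E
```

```text
time_s: 37.35
ee_pos: [0.4487, -0.0673, 0.2935]
eef_rot: [2.079, 2.346, -0.007]
contact_force: [1.1, 0.6, -0.0]
width: 0.0754
t 37.35 pos [ 0.4487 -0.0673  0.2935] yaw_y 0.12 tilt 0.47 F [ 1.1  0.6 -0. ] w 0.0754 j [-0.17  0.13  1.82 -0.01  1.19 -0.29]
shift [ 0.01   -0.0153  0.0934] turn -1.45 rows>= 10
```

View pics/g31.png

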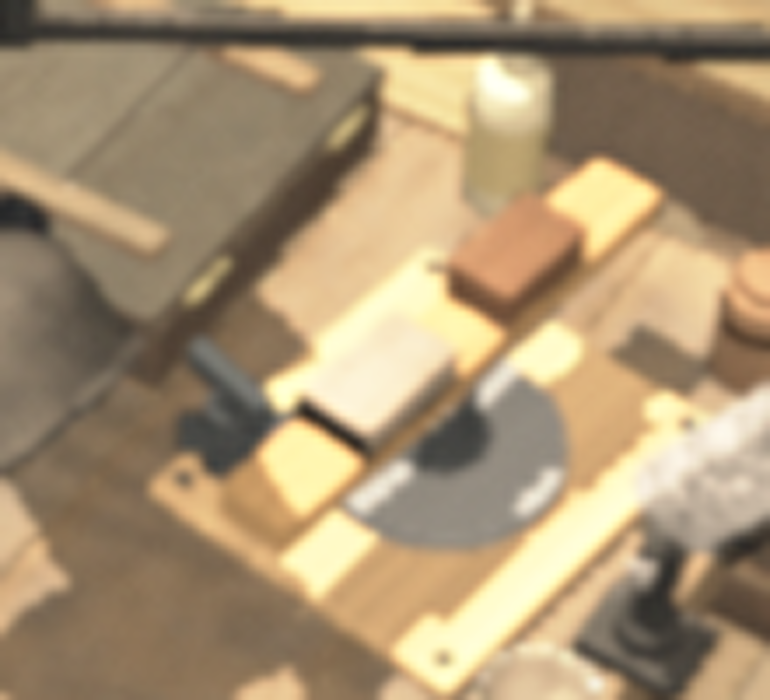

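View pics/g31t.png

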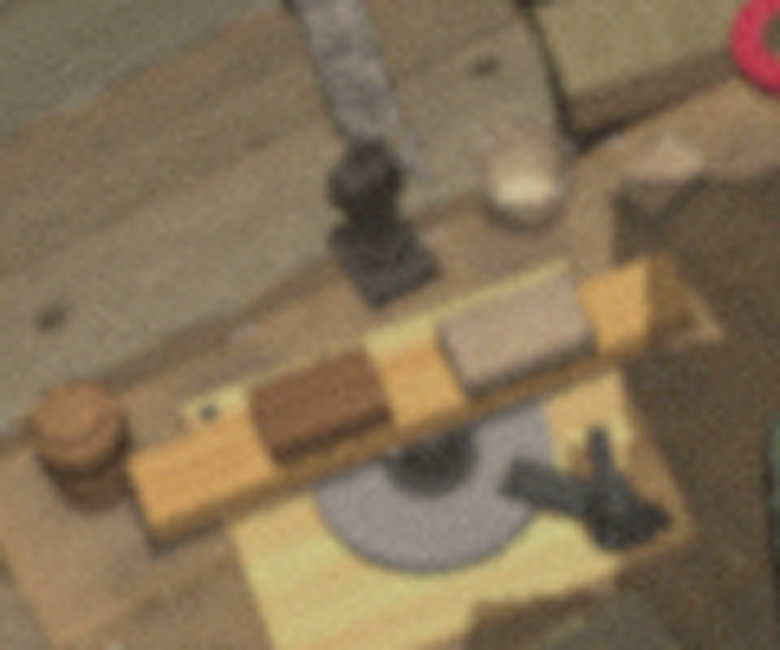

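View pics/top31.png

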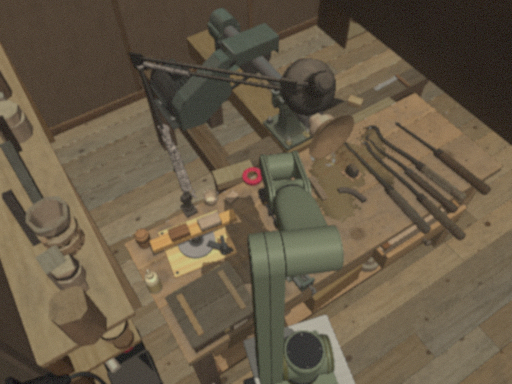

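Run:
```python
from h import *
def m(n,t,box,zr):
    p,d=load(n,t);W=cloud(n,d);mask=(W[...,0]>box[0])&(W[...,0]<box[1])&(W[...,1]>box[2])&(W[...,1]<box[3])&(W[...,2]>zr[0])&(W[...,2]<zr[1])
    nl,l,s,c=cv2.connectedComponentsWithStats(mask.astype(np.uint8)); k=1+np.argmax(s[1:,4]); S=W[l==k]
    r=cv2.minAreaRect((S[:,:2]*1000).astype(np.float32)); print(n,t,len(S),np.median(S,0).round(4),[np.round(x,1) for x in r],p[l==k].mean(0).round())
b=(.45,.7,.0,.45)
for n in("side","top"):
    print("A",end=" ");m(n,"31",(.5,.65,.225,.36),(.138,.16)); print("B",end=" ");m(n,"31",(.5,.65,.09,.225),(.134,.15)); print("rail",end=" "); m(n,"31",b,(.108,.124))
p,d=load("top","31");W=cloud("top",d)
for v in range(176,202,2): print(v,"z",(W[v,306:330:2,2]*1000).round().astype(int))
print(p[185:190,314:320].mean((0,1)), p[185:190,300:306].mean((0,1)))
p,d=load("side","31"); zoom("side",p,165,255,235,315,10,"pics/sl.png")
```

```text
A side 31 177 [0.5737 0.276  0.1454] [array([572.2, 277.7]), array([48.4, 80.6]), np.float64(7.3)] [206. 152. 109.]
B side 31 217 [0.5871 0.1556 0.139 ] [array([586.5, 157.6]), array([49.6, 84.7]), np.float64(6.8)] [245. 230. 195.]
rail side 31 463 [0.5876 0.1864 0.1152] [array([578.6, 223.3]), array([ 52.6, 349.5]), np.float64(6.6)] [219. 192. 132.]
A top 31 230 [0.5661 0.2837 0.1474] [array([569.7, 283.8]), array([51.3, 74.5]), np.float64(6.6)] [133.  99.  69.]
B top 31 240 [0.5822 0.1646 0.1408] [array([583.4, 163.6]), array([52.7, 82.7]), np.float64(7.4)] [169. 146. 118.]
rail top 31 347 [0.5785 0.1323 0.117 ] [array([582.5, 169.9]), array([ 54.1, 225.7]), np.float64(7.3)] [164. 130.  82.]
176 z [639  10  35  37  12   4   3  10  11  11  12   3]
178 z [644  20  33  37  42   0   3   9   5  10  10   7]
180 z [645 643  35  31  32  30   2   7   3   7   7   9]
182 z [645 645   5  31  37  35   7   7   1   4   6   6]
184 z [643 646   1  22  33  33  35   2  -6  10  11   7]
186 z [                 643                  642                  641
                   11                   34                   37
                   25                   38                   11
                    9 -9223372036854775808                   -6]
188 z [641 645 642 -11  28  24  28  40   9   6   6   8]
190 z [659 642 638   0   9  33  39  39  36  13  15   3]
192 z [678 672 635   5   8  10  33  46  33  34   3   6]
194 z [684 678 679   5   6   1  32  37  48  27   2   8]
196 z [682 685 689 681   3  -1   2  29  30  40  32   3]
198 z [694 692 692 691  -2  -4   5  15  26  30  22   9]
200 z [699 701 695 695 692   7   6   1   2   7   6  10]
[117.8        101.16666667  80.96666667] [89.86666667 93.56666667 76.        ]<stdin>:10: RuntimeWarning: invalid value encountered in cast
```

View pics/sl.png

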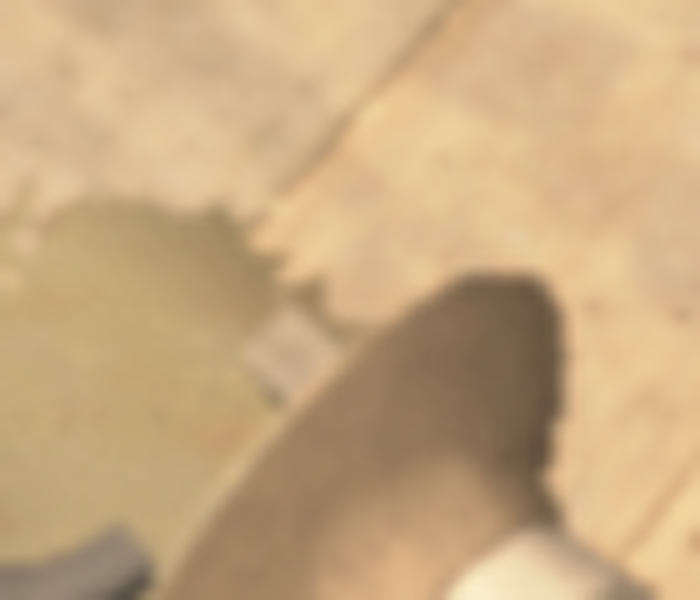

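Run:
```python
from h import *
ims=[]
for t in ("18","2","11","26","27","31"):
    p,_=load("top",t); ims.append(p[165:210,300:345].astype(float))
# average those w/o arm: 2,11,18?
a=np.mean([ims[0],ims[1]],0); 
o=cv2.resize(a.clip(0,255).astype(np.uint8),None,fx=14,fy=14,interpolation=2)
cv2.imwrite("pics/slz.png",o[:,:,::-1])
```

```text
(no output)
```

View pics/slz.png

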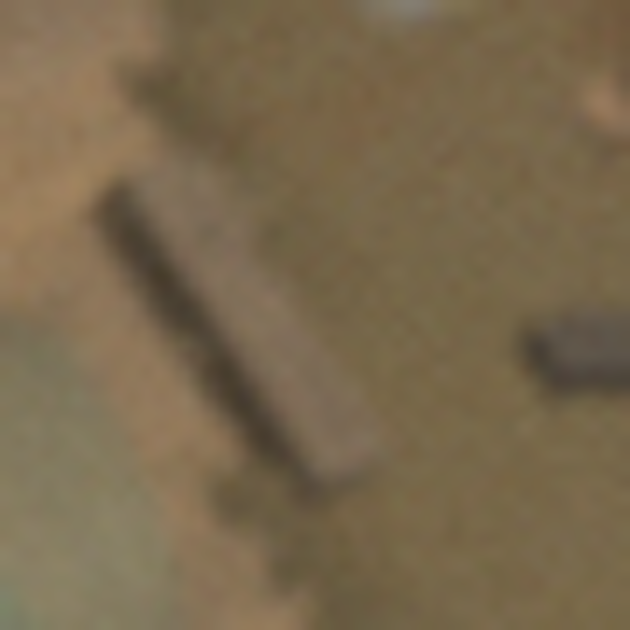

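Run:
```python
from h import *
Z=lambda x,y:(x/14+300-.5,y/14+165-.5)
for z in(.022,.033):
    c=np.array([ray("top",*Z(*q),z) for q in((130,180),(190,165),(378,440),(318,480))])
    print(z,c.round(3).tolist(),"L",np.linalg.norm(c[0]-c[3]).round(4),np.linalg.norm(c[1]-c[2]).round(4),"W",np.linalg.norm(c[0]-c[1]).round(4),np.linalg.norm(c[2]-c[3]).round(4))
b=ray("top",*Z(100,215),0);print("bottom far-left",b)
for z in(.015,.022,.03,.035,.04): print(z,ray("top",*Z(130,180),z).round(4))
```

```text
0.022 [[0.731, -0.313, 0.022], [0.731, -0.333, 0.022], [0.617, -0.349, 0.022], [0.609, -0.327, 0.022]] L 0.1231 0.1153 W 0.0199 0.0241
0.033 [[0.724, -0.31, 0.033], [0.723, -0.329, 0.033], [0.61, -0.345, 0.033], [0.602, -0.323, 0.033]] L 0.1223 0.1145 W 0.0197 0.0239
bottom far-left [ 0.73568436 -0.30705131  0.        ]
0.015 [ 0.7356 -0.3158  0.015 ]
0.022 [ 0.731  -0.3134  0.022 ]
0.03 [ 0.7257 -0.3107  0.03  ]
0.035 [ 0.7224 -0.3089  0.035 ]
0.04 [ 0.719  -0.3072  0.04  ]
```

Run:
```python
from h import *
p,_=load("side","31"); cv2.imwrite("pics/side31.png",cv2.resize(p[150:384,60:400],None,fx=2.2,fy=2.2,interpolation=2)[:,:,::-1])
p,_=load("top","2"); cv2.imwrite("pics/top2z.png",cv2.resize(p[90:300,230:500],None,fx=2.8,fy=2.8,interpolation=2)[:,:,::-1])
```

```text
(no output)
```

View pics/side31.png

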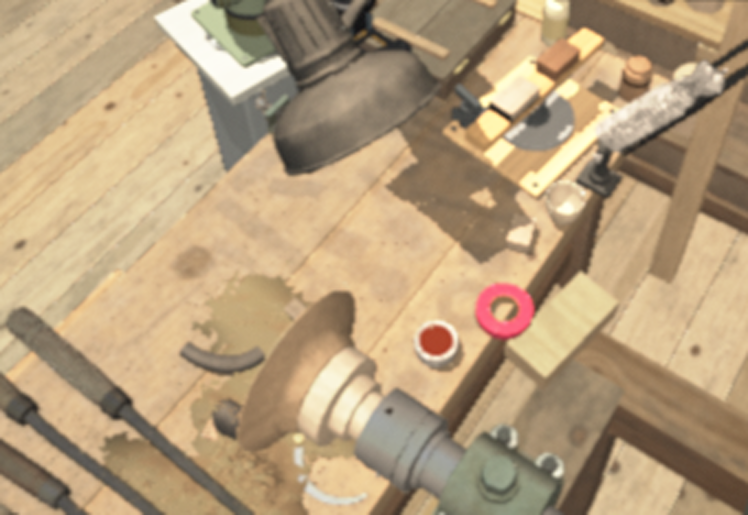

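View pics/top2z.png

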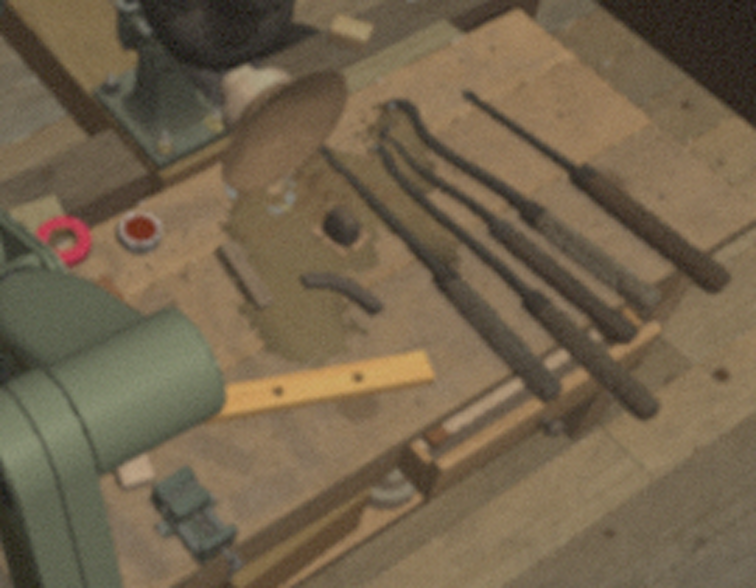

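Run:
```python
from station import finish_job
print(finish_job())
```

```text
the job is handed in; nothing more can be done
None
```

The job is handed in, at about 37 s on the robot's clock. The hand-in gives no verdict.

**What I did:**
- I backed the clamp knob off by about 1 rad (from tight to roughly 0.95–1.05) and turned the saddle bar by about −0.53 rad.
- I tightened the knob to its stop, at roughly −0.15 to −0.2 rad.
- I lowered the rail onto both pins; it met the bar at 24 N, upright and without jamming.
- I laid the brown sanding block and the abrasive-wrapped block lengthways on the rail, about 60 mm either side of its middle.

**Last checks:**
- **Bar:** parallel to the base board within about 0.5–1°.
- **Rail:** the depth fits gave a top face at 115–117 mm, level.
- **Blocks:** flat on the rail, within about 1° of its direction, about 120 mm apart and centred across it to a few millimetres.
- **Knob:** unchanged from tight in the final pictures.
- **Robot:** standing clear of everything.

**What disagreed or stayed uncertain:**
- **Camera agreement:** the two cameras differed by 5–10 mm near the stand, so I settled positions there by touch.
- **Block sizes:** the sanding blocks are narrower than stated, about 45 and 48 mm wide against 64 and 62. One explanation is that their listed axes are turned some 13–16° from their visible edges. If so, they would still be inside the 20° limit, but with only a few degrees to spare.
- **Whetstone:** I found none. A slab near the lathe, about 120 × 22 × 33 mm and brownish, fits neither the whetstone's size nor its colour, so I left it where it was.

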